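Load the dowel carousel, one tube per index

ROBOT

A 6-joint arm with a two-finger parallel gripper is mounted at the origin on the work surface. World frame = base frame: x ahead of the robot, y to its left, z up, the work surface at z = 0. Lengths are in m, angles in degrees, forces in N, time in s.
With the tool pointing down it reaches from about 0.275 to 0.825 m from the base axis. Payload 4.9 kg.
Tool frame: the origin (TCP) lies on the front face of the gripper's body, between the roots of the fingers; the fingertips stand 73 mm ahead of it and the grasp point (between the pads) lies 54 mm ahead of it; x points along the fingers, y is the direction in which the jaws open and shut, and the axes are right-handed (so a half turn about x gives the same grasp; the last joint's range is limited). The gripper opens to 85 mm and grips with 20 to 120 N. Pads are 22 mm wide; open, the fingers measure 114 mm over their backs; the gripper's body (76 mm by 85 mm) begins 54 mm behind the grasp point. The pads swing forward as they close: fully open they stand 13 mm farther back than shut.
Start: joints at [68.4, 18.69, -11.035, 60.275, 0, 82.311], TCP at [0.132, 0.534, 0.304] pointing down, gripper open.
Joint ranges: [-152.03, 152.03], [-55.5, 102.48], [-74.3, 77.21], [-110.64, 120.58], [-84.22, 78.4], [-180, 180]. Speed limits (degrees/s): [147.25, 147.25, 180, 180, 180, 180].

INTERFACE

Orientations are given as a 3x3 rotation matrix whose columns are the frame's x, y, z axes.
In Python, from workcell import * gives the robot as it stands.
- The arm moves only by the shell command python3 -m crank 'ROWS' [FORCE]. ROWS is JSON, a list that holds one entry, the list of rows, each a list of 5 numbers: the closure, from -1 (fully open) to 1 (shut), then the shift along the tool's x, y, z normalised to -1 to 1, where 1 is 800 mm, then the turn about the tool's x normalised to -1 to 1, where 1 is 180 degrees. A call has 1 to 20 rows; each row is the pose to reach, as a shift and turn from the pose commanded when the call began, along the tool's axes at that moment, turning the shorter way round; what a row does not reach only later rows make up. A row lasts 1/12 s, in which the tool goes at most 41.7 mm and 7.16 degrees, less where a joint would pass 70% of its speed; a pose out of reach is approached as far as the arm can. A call with a number of a shift or a turn outside -1 to 1 is refused whole. A call with a gripper value outside its range is refused whole. The fingers move at their own pace and stop on an object; FORCE is the grip in N (left out, the last holds). Time passes only in rows, so rows that repeat a pose let the fingers close. It gives the time, the measured TCP pose, the force and the opening at its end, in the units of the state.
- get_obs(): the state, without advancing time (a new reading comes with each control period).
- camera(name): name is "side" or "top" or "wrist"; returns a dict with "frame" (480x640x3 uint8, red, green, blue), "mtx" (3x3 intrinsics, pixels), "dist" ([k1, k2, p1, p2, k3] as OpenCV has them; the pictures are not rectified), "R" (3x3) and "t" (3): a world point X has camera coordinates R X + t. Camera axes: x right, y down, z forward; pixel columns grow to the right and rows downward; lengths in m; the calibration is good to about 2 mm. A picture is of the moment at which its call begins. There is no depth.
- finish_job(): hands the job in, once; it reports no verdict.
Trained networks look in a picture, given as the dict that the camera call returned (one of the last four; its "shot" number tells which), for a name from the list of things; names that differ only in an ending like _2 or _b are one class to them, and where a whole thing is asked for, a point or a joint stands for the part that bears it (a point fixed in the world has none). Each returns a list of dicts, best first, with "score" (0 to 1); they miss things now and then, are a little off and sometimes report something else, mostly with a low value. They report only what shows in the picture. A call takes as long as a camera call. They do not tell look-alikes from the thing itself.
- cut_out(query, picture): "pixels" (480x640 bool, what is visible of it) and "bbox" ([left, top, right, bottom] in pixels, round what is visible of it).
The state is a dict: "t": time; "joints": joint angles; "joint_velocities": joint speeds; "joint_efforts": joint torques, N m; "ee_pos": TCP position; "tool_rot": TCP orientation; "ft_force": force on the tool from outside, world axes, zero at the start; "wrist_torque": the same for the moment, N m; "width": finger opening in m.
Only numpy, scipy, OpenCV 4.12 (cv2) and the standard library are available. Lean on these libraries where they do the work, as an engineer would, in place of code of your own. Each camera call takes 0.05 s, during which the arm holds its last target.

TASK

First take the jar that stands in the way of the crank and stand it on the cork mat, then turn the crank clockwise until its handle is over the crank pointer. Now load all the dowels from the wooden stand, one at a time, always end-down into the tube that stands at the loading pointer, and after each dowel turn the crank exactly two full turns clockwise, handle back over its pointer, to bring up the next tube. Do this after the last dowel too, so that you finish with an empty tube at the loading pointer, and leave the jar standing on the mat and the mug and tape where they are.

Things in the scene. Friction and masses are not known exactly. Their poses are not given: they have to be found in the camera images.
- indexer: Grey fixed housing of a worm indexer on the bench. Origin on the bench under the turntable's axis; x points away from the robot at yaw 0, z up. Round foot 176 mm across, 30 mm high; from it a gearbox arm 50 mm wide and 32 mm high runs 205 mm along -y to the crank's column. On the -x side a dark steel loading pointer, 44 mm high, 117 mm from the axis.
- table_axis (a point): Point on the turntable's vertical axis, at the top of its 170 mm aluminium plate (45 mm above the bench).
- turntable (a joint): Turntable angle in rad, growing clockwise seen from above. Geared to the crank: turntable = crank / 12, so two full crank turns move it 60 degrees, one tube. At 0 tube0 stands exactly at the loading pointer; at 1.047 tube1, and so on up to tube5.
- crank (a joint): Crank angle in rad, growing clockwise seen from above, counted over many turns (up to 60); 0 when the handle is over the crank pointer for the first time; starts 0.5 to 1.4 rad short of it (negative). Stays where it is left; about 0.2 N m of friction, 4 to 6 N at the handle.
- crank_axis (a point): Point on the crank's vertical axis, 90 mm above the bench, at (0, -205 mm) in the indexer's frame. A steel bar, 48 to 57 mm above the bench, carries the handle at 50 mm radius; a small ball weight reaches 33 mm the other way.
- crank_handle (a point): Middle of the crank's upright black handle: 20 mm diameter, from 60 to 112 mm above the bench; this point is 90 mm up, on the handle's axis, and travels with it. The handle revolves freely on the crank, so a gripper may hold it and go round in a circle without turning. At crank angle q it lies 50 mm from crank_axis in the direction (-2.09 - q) rad, counter-clockwise from the indexer's x axis.
- crank_pointer (a point): End of the dark steel crank pointer, a small bar 25 mm above the bench fixed to the housing: the spot straight under the handle when the crank is a whole number of turns from 0.
- load_point (a point): Fixed point at the loading pointer: centre of the mouth of the tube that is in the loading place, 100 mm above the bench.
- tube0 (a point): Centre of the inner floor of the tube at the loading pointer to begin with. Six grey plastic tubes stand in a ring of 65 mm radius on the turntable: inside 22 mm, outside 30 mm, 55 mm deep, floor 45 mm and mouth 100 mm above the bench; all begin empty.
- tube1 (a point): Centre of the inner floor of the tube that reaches the loading pointer after 2 full crank turns from 0. Otherwise like tube0.
- tube2 (a point): Centre of the inner floor of the tube that reaches the loading pointer after 4 full crank turns from 0. Otherwise like tube0.
- tube3 (a point): Centre of the inner floor of the tube that reaches the loading pointer after 6 full crank turns from 0. Otherwise like tube0.
- tube4 (a point): Centre of the inner floor of the tube that reaches the loading pointer after 8 full crank turns from 0. Otherwise like tube0.
- tube5 (a point): Centre of the inner floor of the tube that reaches the loading pointer after 10 full crank turns from 0. Otherwise like tube0.
- stand: Fixed wooden block 240 x 50 x 40 mm, long along its x, origin under its centre. Four holes 60 mm apart along x (at -90, -30, 30 and 90 mm), 30 mm deep; two to four of them hold a dowel.
- dowel0: Plain round wooden dowel, 14 mm diameter, 120 mm long, 20 g, standing in a hole of the stand, its foot 10 mm and its top 130 mm above the bench. Origin at the centre of its foot, z along it. Two to four of the four dowels are present.
- dowel1: Plain round wooden dowel, 14 mm diameter, 120 mm long, 20 g, standing in a hole of the stand, its foot 10 mm and its top 130 mm above the bench. Origin at the centre of its foot, z along it. Two to four of the four dowels are present.
- dowel2: Plain round wooden dowel, 14 mm diameter, 120 mm long, 20 g, standing in a hole of the stand, its foot 10 mm and its top 130 mm above the bench. Origin at the centre of its foot, z along it. Two to four of the four dowels are present.
- dowel3: Plain round wooden dowel, 14 mm diameter, 120 mm long, 20 g, standing in a hole of the stand, its foot 10 mm and its top 130 mm above the bench. Origin at the centre of its foot, z along it. Two to four of the four dowels are present.
- jar: Squat closed white jar with a grey lid, 60 mm diameter, 60 mm high, about 250 g and heavy at the bottom, origin under its centre; stands on the bench beside the crank's column, in the path of the crank's bar.
- mat: Fixed cork mat 130 x 130 x 3 mm, origin under its centre.
- mug: Bystander: white mug, 80 mm wide, 90 mm high, origin under its centre.
- tape: Bystander: roll of paper tape lying flat, 90 mm across, 22 mm high, origin under its centre.
Mind the look-alikes: they are no part of the job. What is shaped like the jar but green is not meant.

How it is judged:
By the outcome, as a careful person would: the job done as asked, in the order asked, and still so for the second after the job is handed in, with the robot touching nothing.
Of dowel0, dowel1, dowel2, dowel3 only 2 to 4 are there at a start; the rules pass over those that are not, and their reading is None.
At some moment in a run one of jar may be knocked a few centimetres aside while the robot is not near it.
It also fails if it takes over 210 s, if anything falls off the work surface, if the arm or the gripper's body presses on something with over 40 N, if the wrist force passes 120 N, or if a joint passes its speed limit or range.

## Working session

There is one attempt and no reset: what is moved stays moved. The work goes in short steps, Python scripts to look and compute and a shell command to move; the robot and the scene stay as the last step left them, time stands still between calls to the robot, and variables do not carry over. Pictures are saved under pics/ and viewed, and the job is handed in when it is done.

```bash
ls; mkdir -p pics; python3 - <<'E'
from workcell import *
import cv2
o=get_obs(); print(o)
for n in ["side","top","wrist"]:
    c=camera(n); cv2.imwrite(f"pics/a_{n}.png",c["frame"][:,:,::-1]); print(n,c["mtx"].tolist(),c["dist"],c["R"].tolist(),c["t"])
E
```

```text
pics
{'t': 0.0, 'joints': array([ 6.84001306e+01,  1.87339745e+01, -1.10907119e+01,  6.02782178e+01,
        3.73113868e-04,  8.23104920e+01]), 'joint_velocities': array([ 0.08494371,  0.06765888, -0.06366874, -0.07013501,  0.06521485,
        0.03724118]), 'joint_efforts': array([-1.00726749e-05, -4.43396831e+01,  2.62441796e+01,  1.54798402e-02,
       -4.50997038e-05,  1.08739778e-05]), 'ee_pos': array([0.13203927, 0.53343291, 0.30309327]), 'tool_rot': array([[-6.67208375e-04,  2.40402996e-01,  9.70672939e-01],
       [-1.66749727e-03,  9.70671538e-01, -2.40403795e-01],
       [-9.99998387e-01, -1.77899390e-03, -2.46768841e-04]]), 'ft_force': array([ 0.35042408, -1.13542117,  0.62235565]), 'wrist_torque': array([ 0.01062843, -0.01255614,  0.03992931]), 'width': 0.08551290103745557}
side [[524.8383059717182, 0.0, 330.81038306341156], [0.0, 524.8383059717182, 232.77223663987434], [0.0, 0.0, 1.0]] [0.03081259 0.         0.         0.         0.        ] [[0.8827135887702648, -0.469909988259548, -0.0011502757195828227], [-0.32873981454699386, -0.6157762891306066, -0.7160654272314423],
[... 229 characters left out ...]
  0.          0.          0.          0.        ] [[-0.02990063139390217, -0.999519766894008, 0.008135590353118942], [-0.9852281946911167, 0.02809812826495826, -0.1689257220605824], [0.16861600347514222, -0.013066398744632038, -0.9855952072711784]] [-0.03913375  0.5939831   1.29354057]
wrist [[389.55162761446775, 0.0, 327.73974756545584], [0.0, 389.55162761446775, 241.41551298790495], [0.0, 0.0, 1.0]] [-0.02803716  0.          0.          0.          0.        ] [[0.24080350109732743, 0.9705706647118221, -0.0025017314247375833], [0.9349275344436101, -0.23126657594791353, 0.2691213038548242], [0.2606226759099485, -0.06714428978088934, -0.963103039737368]] [-0.54770145 -0.0357536   0.37929827]
```

View pics/a_side.png

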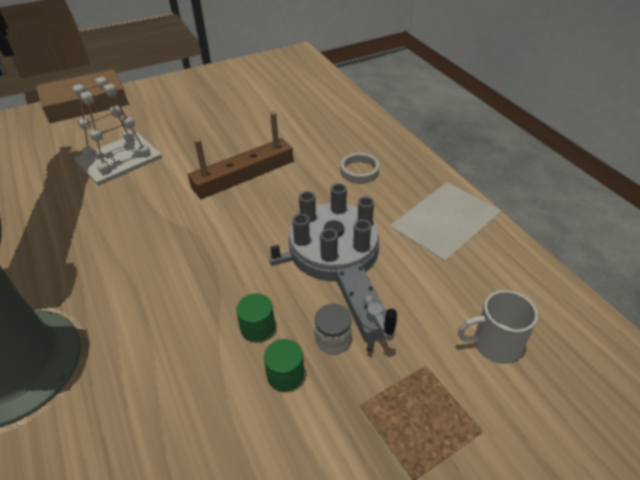

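View pics/a_top.png

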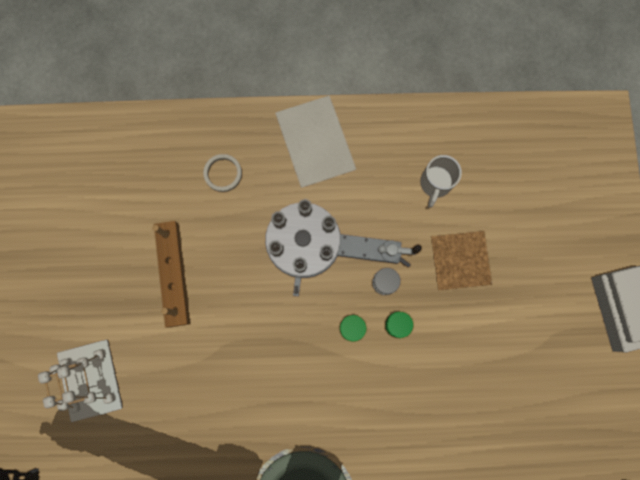

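View pics/a_wrist.png

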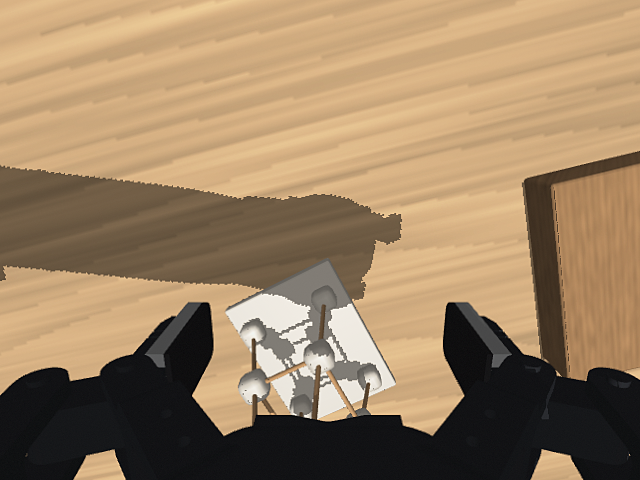

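Candidates for the jar are: the grey-lidded white one (side 333,328; top 387,281), and the green look-alikes (side 256,317 and 284,365; top 353,328 and 400,324). I choose the white one beside the crank column. There are two dowels, in the end holes of the stand.

```bash
cat > h.py <<'E'
from workcell import *
import cv2, numpy as np
from scipy.optimize import least_squares
def ray(c,u,v):
    p=cv2.undistortPoints(np.array([[[u,v]]],float),c["mtx"],c["dist"])[0,0]
    R=np.array(c["R"]);t=np.array(c["t"])
    return -R.T@t, R.T@np.array([p[0],p[1],1.])
def atz(c,u,v,z):
    o,d=ray(c,u,v); return o+d*(z-o[2])/d[2]
def proj(c,X):
    X=np.atleast_2d(np.array(X,float))
    r,_=cv2.Rodrigues(np.array(c["R"]))
    return cv2.projectPoints(X,r,np.array(c["t"]),c["mtx"],c["dist"])[0][:,0]
def save(name,im,box=None,s=1):
    if box: im=im[box[1]:box[3],box[0]:box[2]]
    im=cv2.resize(im,None,fx=s,fy=s,interpolation=cv2.INTER_CUBIC)
    cv2.imwrite(f"pics/{name}.png",im[:,:,::-1])
E
python3 - <<'E'
from h import *
cs=camera("side");ct=camera("top")
save("b_side",cs["frame"],(230,180,430,380),4)
save("b_top",ct["frame"],(250,190,450,340),4)
import pickle; pickle.dump({'side':{k:cs[k] for k in('frame','mtx','dist','R','t')},'top':{k:ct[k] for k in('frame','mtx','dist','R','t')}},open('c0.pkl','wb'))
for q in ["jar","mat","stand","dowel0","turntable","crank_handle","mug","tape","indexer","crank"]:
  for n,c in(("side",cs),("top",ct)):
    for r in cut_out(q,c)[:4]:
      ys,xs=np.nonzero(r["pixels"]); print(q,n,round(r["score"],2),r["bbox"],xs.mean().round(1),ys.mean().round(1),len(xs))
E
```

```text
jar side 0.95 [263.0, 338.1, 304.4, 390.1] 283.9 364.5 1813
jar side 0.82 [234.7, 291.4, 273.9, 341.0] 255.3 316.8 1529
jar side 0.64 [316.4, 301.1, 351.9, 354.6] 332.4 327.7 1597
jar top 0.9 [336.2, 309.8, 368.1, 339.4] 352.1 327.2 561
jar top 0.85 [371.3, 267.4, 401.8, 295.5] 385.5 281.1 612
jar top 0.69 [386.5, 310.4, 413.3, 336.5] 398.7 324.3 641
jar top 0.63 [380.2, 245.2, 424.7, 256.4] 397.8 249.9 335
mat side 0.63 [269.0, 108.1, 281.0, 148.6] 273.9 128.5 240
mat side 0.6 [360.3, 365.8, 483.6, 480.0] 420.4 421.3 7360
mat side 0.59 [289.5, 184.8, 378.8, 267.9] 333.6 229.4 5426
mat top 0.93 [431.1, 231.9, 489.6, 289.7] 460.8 260.1 3010
stand side 0.63 [264.4, 179.8, 396.7, 355.6] 340.6 255.7 9544
stand side 0.6 [187.0, 133.8, 291.9, 199.1] 239.9 168.2 2879
stand top 0.56 [152.6, 220.0, 188.9, 327.8] 171.8 274.9 2556
dowel0 side 0.7 [268.3, 107.4, 283.0, 150.3] 273.7 128.4 255
dowel0 side 0.69 [290.7, 185.6, 379.2, 268.7] 333.3 229.4 5476
dowel0 side 0.65 [194.1, 140.4, 208.0, 176.9] 200.7 156.8 212
dowel0 top 0.59 [153.9, 223.5, 167.8, 238.1] 159.8 231.2 110
dowel0 top 0.37 [266.
[... 467 characters left out ...]
, 207.8] 439.8 177.5 1377
tape side 0.67 [341.9, 152.7, 380.2, 181.7] 358.2 167.6 734
tape top 0.84 [203.1, 153.2, 243.3, 193.3] 222.3 172.9 546
tape top 0.73 [266.4, 201.7, 340.6, 278.4] 302.1 238.6 4259
tape top 0.59 [378.5, 248.1, 421.9, 254.1] 398.1 249.7 383
indexer side 0.78 [269.4, 183.0, 396.5, 349.1] 340.3 255.4 9400
indexer side 0.52 [186.6, 133.4, 293.0, 198.4] 240.5 167.7 2956
indexer top 0.88 [264.5, 200.8, 426.3, 296.6] 320.6 243.2 6266
indexer top 0.54 [268.4, 203.0, 340.4, 276.5] 302.2 238.8 4327
crank side 0.78 [364.9, 294.8, 396.7, 340.3] 381.0 316.3 781
crank side 0.47 [289.8, 182.6, 378.2, 269.1] 333.4 229.3 5473
crank top 0.84 [378.6, 248.4, 420.7, 256.9] 399.3 249.7 286
```

View pics/b_side.png

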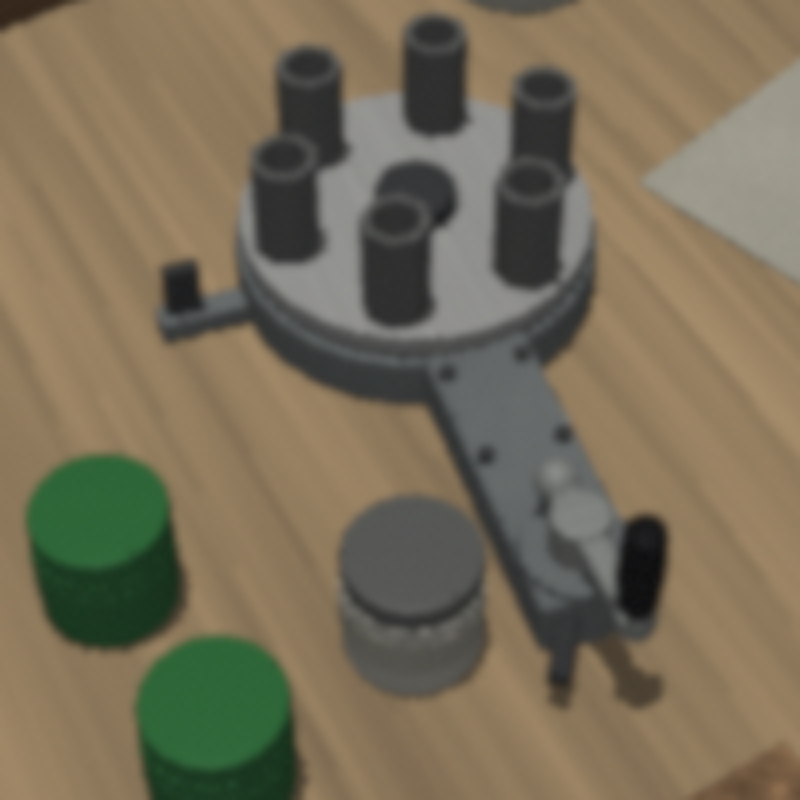

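View pics/b_top.png

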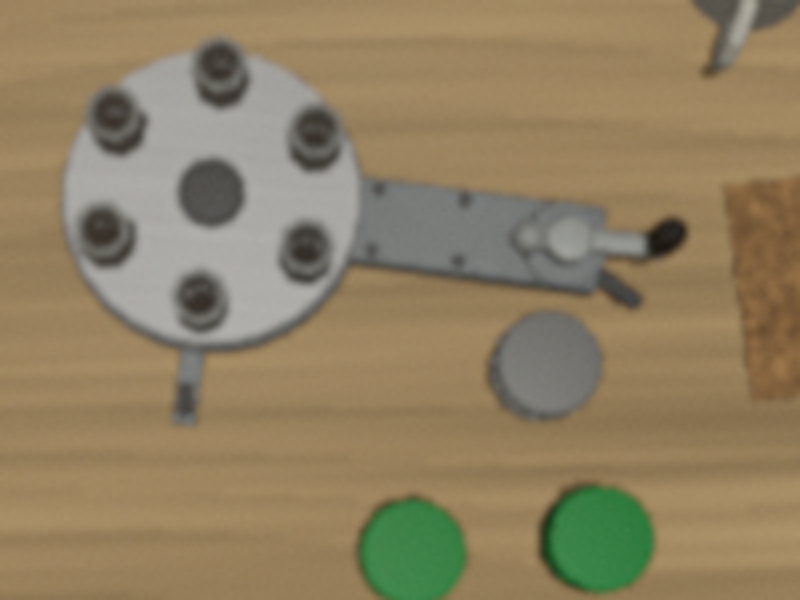

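```bash
cat > fit.py <<'E'
from h import *
import pickle
C=pickle.load(open('c0.pkl','rb'))
def full(pts,org): return [((u+.5)/4-.5+org[0],(v+.5)/4-.5+org[1]) for u,v in pts]
S=full([(434,33),(309,66),(285,156),(395,219),(530,182),(544,88)],(230,180))
T=full([(220,66),(117,114),(107,228),(202,293),(307,244),(316,133)],(250,190))
# same order: ccw in image from far. tube at near (idx3 top) = tube0?
HS=full([(645,527)],(230,180))[0]; HT=full([(668,228)],(250,190))[0]
def model(p):
    x,y,w,q=p; th=q/12
    def W(a,b,z): return [x+a*np.cos(w)-b*np.sin(w),y+a*np.sin(w)+b*np.cos(w),z]
    order=[3,4,5,0,1,2]
    tubes=[]
    for k in range(6):
        a=np.pi-th+k*np.pi/3; tubes.append(W(.065*np.cos(a),.065*np.sin(a),.1))
    a=-2.09-q; h=W(.05*np.cos(a),-.205+.05*np.sin(a),.112)
    return np.array(tubes),np.array(h),W
def match(c,P):
    return proj(c,P)
if __name__=="__main__":
  for use in ("side","top","both"):
    def res(p):
        tb,h,_=model(p); r=[]
        for n,L,H in(("side",S,HS),("top",T,HT)):
            if use not in(n,"both"): continue
            a=proj(C[n],tb); 
            L=np.array(L); d=np.linalg.norm(a[:,None]-L[None],axis=2); j=d.argmin(1)
            r+=list((a-L[j]).ravel()); r+=list((proj(C[n],h)[0]-H))
        return r
    c0=atz(C["top"],302.3,238.8,.045)
    best=None
    for w in np.radians([-30,-15,0,15]):
      for q in(-1.3,-.9,-.5):
        s=least_squares(res,[c0[0],c0[1],w,q],loss='soft_l1')
        if best is None or s.cost<best.cost: best=s
    print(use,best.x.round(4),best.cost.round(3),np.abs(res(best.x)).max().round(2))
E
python3 fit.py
python3 - <<'E'
from fit import *
t=C['top'];s=C['side']
f=lambda pt,o:((pt[0]+.5)/4-.5+o[0],(pt[1]+.5)/4-.5+o[1])
print('jar top',atz(t,*f((551,364),(250,190)),.06),atz(s,*f((412,555),(230,180)),.06))
print('greens',atz(t,*f((412,548),(250,190)),.06),atz(t,*f((598,535),(250,190)),.06))
print('mat',atz(t,460.8,260.1,.003),atz(s,420.4,421.3,.003))
print('mug',atz(t,443,173,.09))
save("c_top",t["frame"],(130,200,230,350),4); save("c_side",s["frame"],(180,100,300,210),5)
E
```

```text
side [ 0.5803 -0.0153 -0.1558 -0.545 ] 0.315 0.46
top [ 0.5822 -0.0148 -0.1723 -0.6779] 2.955 1.78
both [ 0.5811 -0.0149 -0.1591 -0.569 ] 5.164 2.0
jar top [ 0.47863129 -0.20192985  0.06      ] [ 0.47691037 -0.20441363  0.06      ]
greens [ 0.37911952 -0.12014033  0.06      ] [ 0.38297778 -0.22354882  0.06      ]
mat [ 0.52657215 -0.38512634  0.003     ] [ 0.52344734 -0.39223629  0.003     ]
mug [ 0.71596106 -0.33662748  0.09      ]
```

View pics/c_top.png

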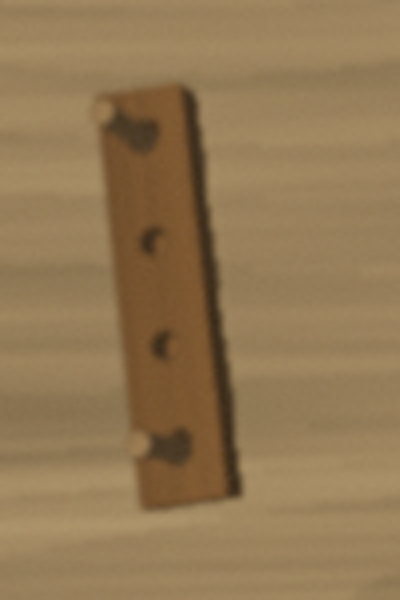

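View pics/c_side.png

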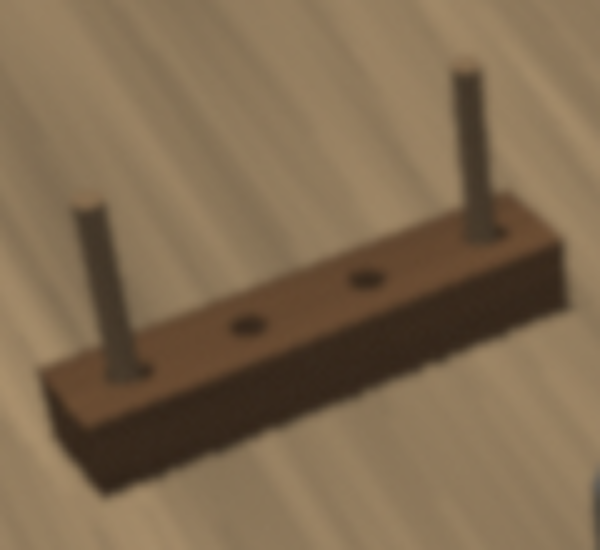

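```bash
cat >> h.py <<'E'
def goto(x,y,z,yaw=None):
    """needed shift in tool axes (norm) to bring TCP to x,y,z ; yaw = desired angle of tool y axis (deg, world)"""
    o=get_obs();R=o["tool_rot"]; d=np.array([x,y,z])-o["ee_pos"]
    s=(R.T@d)/.8
    cur=np.degrees(np.arctan2(R[1,1],R[0,1]))
    out=f"now {o['ee_pos'].round(4)} yaw {cur:.2f} w {o['width']:.4f} f {o['ft_force'].round(1)} t {o['t']:.2f}; shift {s.round(4)}"
    if yaw is not None:
        dy=(yaw-cur+90)%180-90   # tool x down: positive turn about tool x = negative world yaw
        out+=f" turn {-dy/180:.4f} ({dy:.1f}deg)"
    print(out)
E
python3 - <<'E'
from h import *
goto(.478,-.203,.24)
f=lambda pt,o,s:((pt[0]+.5)/s-.5+o[0],(pt[1]+.5)/s-.5+o[1])
import pickle;C=pickle.load(open('c0.pkl','rb'))
for p in((103,110),(138,443)):print('d top',atz(C['top'],*f(p,(130,200),4),.13))
for p in((88,203),(467,67)):print('d side',atz(C['side'],*f(p,(180,100),5),.13))
c=C['top']; print(-c['R'].T@c['t'] if hasattr(c['R'],'T') else -np.array(c['R']).T@c['t'])
E
```

```text
now [0.1322 0.5339 0.3039] yaw 76.09 w 0.0855 f [0.4 0.7 0.7] t 1.25; shift [ 0.0798 -0.7902  0.641 ]
d top [0.60212308 0.30097303 0.13      ]
d top [0.42324876 0.2796493  0.13      ]
d side [0.41935457 0.27559301 0.13      ]
d side [0.59799663 0.29860959 0.13      ]
[ 0.36592713 -0.03890286  1.37556479]
```

```bash
python3 -m crank '[[[-1,0,-0.79,0.641,0],[-1,0,-0.79,0.641,0],[-1,0,-0.79,0.641,0],[-1,0,-0.79,0.641,0],[-1,0,-0.79,0.641,0],[-1,0,-0.79,0.641,0],[-1,0,-0.79,0.641,0],[-1,0,-0.79,0.641,0],[-1,0,-0.79,0.641,0],[-1,0,-0.79,0.641,0],[-1,0,-0.79,0.641,0],[-1,0,-0.79,0.641,0],[-1,0,-0.79,0.641,0],[-1,0.08,-0.79,0.641,0],[-1,0.08,-0.79,0.641,0],[-1,0.08,-0.79,0.641,0],[-1,0.08,-0.79,0.641,0],[-1,0.08,-0.79,0.641,0],[-1,0.08,-0.79,0.641,0],[-1,0.08,-0.79,0.641,0]]]' 40
python3 - <<'E'
from h import *
goto(.478,-.203,.24)
E
```

```text
t: 2.92
ee_pos: [0.4791, -0.2063, 0.2391]
tool_rot: [[0.001, 0.242, 0.97], [-0.001, 0.97, -0.242], [-1.0, -0.001, 0.001]]
ft_force: [0.2, 0.4, 1.6]
width: 0.0858
now [ 0.4791 -0.2063  0.2391] yaw 75.97 w 0.0858 f [0.2 0.4 1.6] t 2.92; shift [-0.0012  0.0036 -0.0023]
```

```bash
python3 - <<'E'
from h import *
import pickle
c=camera("wrist");save("d_w",c["frame"]); pickle.dump({k:c[k] for k in('frame','mtx','dist','R','t')},open('w1.pkl','wb'))
R=np.array(c["R"]);print(-R.T@np.array(c["t"]), R[2])
for r in cut_out("jar",c)[:4]:
  b=r["bbox"];print(r["score"],b)
ct=camera("top"); save("d_t",ct["frame"])
E
```

```text
[ 0.41339744 -0.19084448  0.30938053] [ 0.26173569 -0.06725609 -0.96279336]
0.9 [209.9, 41.3, 312.0, 147.5]
0.73 [372.7, 1.5, 473.8, 101.6]
0.69 [289.2, 183.6, 379.2, 276.9]
0.28 [242.8, 121.5, 640.0, 398.3]
```

View pics/d_w.png

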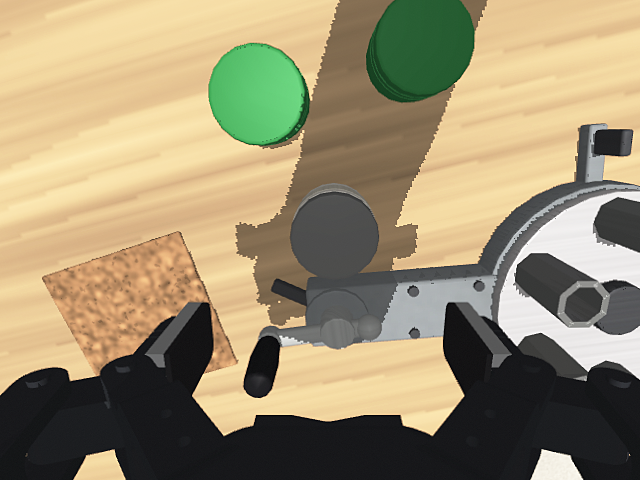

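View pics/d_t.png

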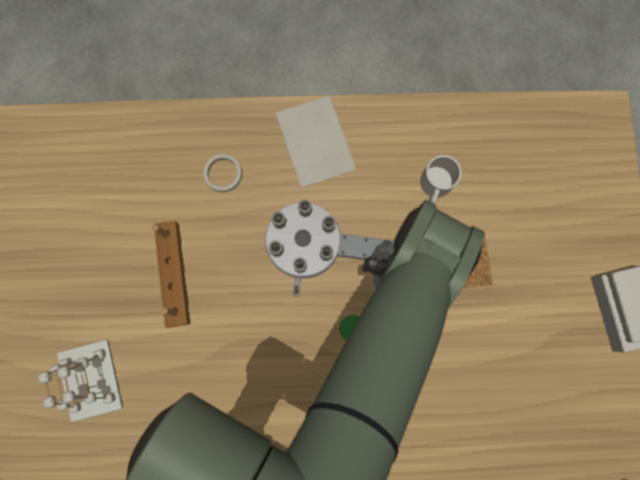

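```bash
python3 - <<'E'
from h import *
import pickle
c=pickle.load(open('w1.pkl','rb'))
print('jar',atz(c,334.5,235,.06)); 
print('handle top',atz(c,257,385,.112),'handle bot',atz(c,268,335,.060),'pointer',atz(c,275,284,.025),'tube mouth',atz(c,583,304,.1))
print('hub',atz(c,343,333,.06)); print('green',atz(c,258,95,.06))
print('mat corners',[atz(c,*p,.003).round(4) for p in((43,277),(180,232),(237,362))])
save("d_w2",c["frame"],(230,170,400,420),3)
E
```

```text
jar [ 0.47799809 -0.2028531   0.06      ]
handle top [ 0.54233778 -0.26653194  0.112     ] handle bot [ 0.53825169 -0.26658086  0.06      ] pointer [ 0.51429501 -0.25919215  0.025     ] tube mouth [ 0.54427938 -0.06820614  0.1       ]
hub [ 0.5496266  -0.21418193  0.06      ]
green [ 0.38182608 -0.22683281  0.06      ]
mat corners [array([ 0.4684, -0.4556,  0.003 ]), array([ 0.4598, -0.3272,  0.003 ]), array([ 0.5862, -0.3188,  0.003 ])]
```

View pics/d_w2.png

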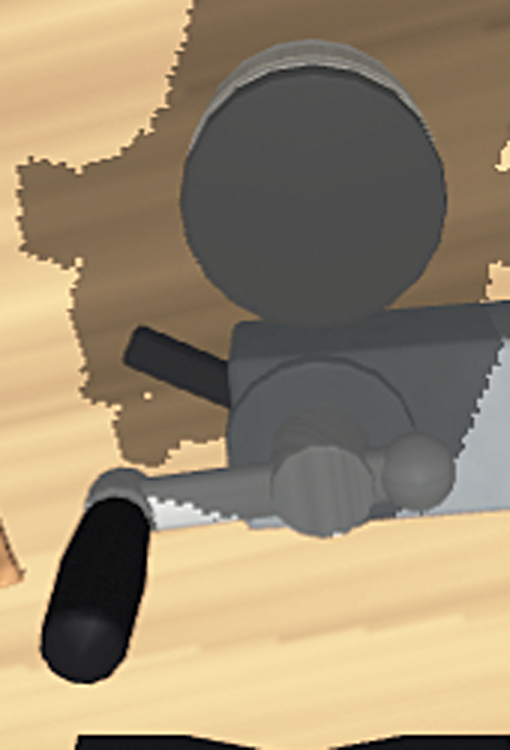

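```bash
python3 -m crank '[[[-1,0,0.0036,-0.0023,0],[-1,0.04,0.0036,-0.0023,0],[-1,0.08,0.0036,-0.0023,0],[-1,0.12,0.0036,-0.0023,0],[-1,0.15,0.0036,-0.0023,0],[-1,0.17,0.0036,-0.0023,0],[-1,0.178,0.0036,-0.0023,0],[-1,0.178,0.0036,-0.0023,0],[0.2,0.178,0.0036,-0.0023,0],[0.6,0.178,0.0036,-0.0023,0],[1,0.178,0.0036,-0.0023,0],[1,0.178,0.0036,-0.0023,0],[1,0.178,0.0036,-0.0023,0],[1,0.178,0.0036,-0.0023,0],[1,0.178,0.0036,-0.0023,0],[1,0.178,0.0036,-0.0023,0],[1,0.178,0.0036,-0.0023,0],[1,0.178,0.0036,-0.0023,0]]]' 40
python3 - <<'E'
from h import *
goto(.5273,-.3872,.24)
E
```

```text
t: 4.57
ee_pos: [0.4778, -0.2, 0.0994]
tool_rot: [[0.003, 0.24, 0.971], [-0.001, 0.971, -0.24], [-1.0, -0.001, 0.003]]
ft_force: [-1.6, 1.8, 5.7]
width: 0.0589
now [ 0.4778 -0.2     0.0994] yaw 76.10 w 0.0589 f [-1.6  1.8  5.7] t 4.57; shift [-0.1752 -0.2124  0.1167]
```

```bash
python3 -m crank '[[[1,-0.05,0,0,0],[1,-0.10,0,0,0],[1,-0.15,0,0,0],[1,-0.175,0,0,0],[1,-0.175,-0.04,0.02,0],[1,-0.175,-0.08,0.04,0],[1,-0.175,-0.12,0.065,0],[1,-0.175,-0.16,0.09,0],[1,-0.175,-0.2,0.11,0],[1,-0.175,-0.2124,0.1167,0],[1,-0.175,-0.2124,0.1167,0],[1,-0.12,-0.2124,0.1167,0],[1,-0.08,-0.2124,0.1167,0],[1,-0.04,-0.2124,0.1167,0],[1,-0.02,-0.2124,0.1167,0],[1,-0.008,-0.2124,0.1167,0],[1,-0.004,-0.2124,0.1167,0],[1,-0.004,-0.2124,0.1167,0],[1,-0.004,-0.2124,0.1167,0]]]'
```

```text
t: 6.15
ee_pos: [0.5272, -0.3866, 0.1022]
tool_rot: [[0.001, 0.24, 0.971], [-0.001, 0.971, -0.24], [-1.0, -0.001, 0.002]]
ft_force: [0.2, -0.6, -1.1]
width: 0.059
```

```bash
python3 - <<'E'
from h import *
goto(.5273,-.3872,.1024)
c=camera("side");save("e_s",c["frame"])
E
```

```text
now [ 0.5272 -0.3866  0.1022] yaw 76.13 w 0.0590 f [ 0.2 -0.6 -1.1] t 6.15; shift [-0.0002 -0.0007  0.0003]
```

View pics/e_s.png

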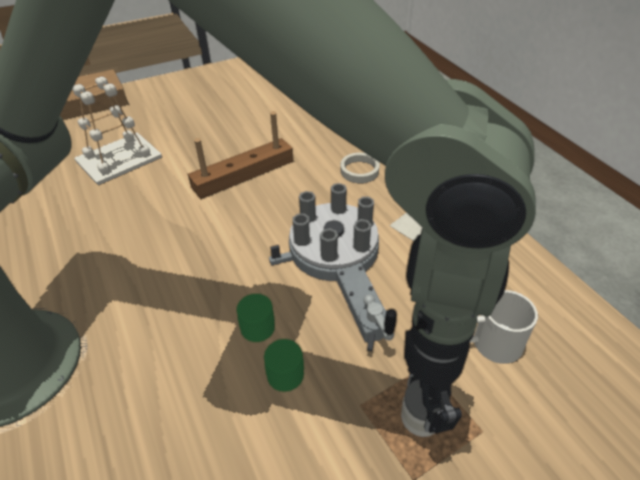

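```bash
python3 -m crank '[[[1,0.002,0,0,0],[1,0.002,0,0,0],[0.3,0.002,0,0,0],[-0.3,0.002,0,0,0],[-1,0.002,0,0,0],[-1,0.002,0,0,0],[-1,0.002,0,0,0],[-1,-0.04,0,0,0],[-1,-0.08,0,0,0],[-1,-0.12,0,0,0],[-1,-0.16,0,0,0],[-1,-0.21,0.04,-0.01,0],[-1,-0.26,0.08,-0.02,0],[-1,-0.3,0.12,-0.03,0],[-1,-0.3,0.16,-0.04,0],[-1,-0.3,0.2,-0.06,0],[-1,-0.3,0.25,-0.08,0],[-1,-0.3,0.25,-0.08,0],[-1,-0.3,0.25,-0.08,0]]]'
python3 - <<'E'
from h import *
import pickle
c=camera("wrist");save("f_w",c["frame"]); pickle.dump({k:c[k] for k in('frame','mtx','dist','R','t')},open('w2.pkl','wb'))
E
```

```text
t: 7.78
ee_pos: [0.5124, -0.175, 0.3413]
tool_rot: [[0.0, 0.237, 0.972], [-0.0, 0.972, -0.237], [-1.0, 0.0, 0.0]]
ft_force: [-0.3, -0.2, -0.1]
width: 0.0853
```

View pics/f_w.png

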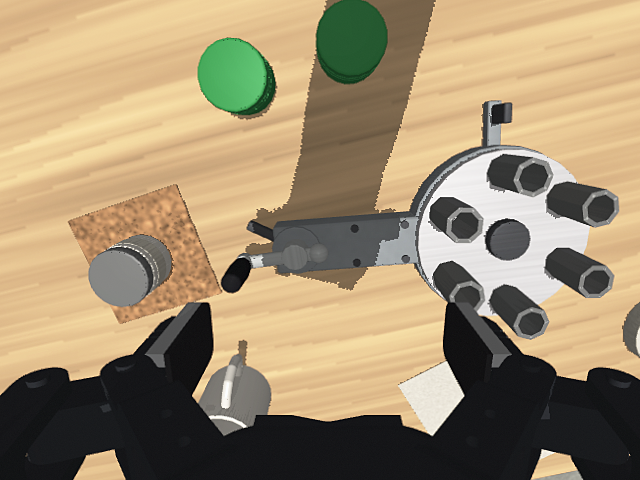

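```bash
python3 - <<'E'
from h import *
import pickle
c=pickle.load(open('w2.pkl','rb'))
save("f1",c["frame"],(420,90,630,350),3); save("f2",c["frame"],(200,200,360,310),5)
E
```

```text
(no output)
```

View pics/f1.png

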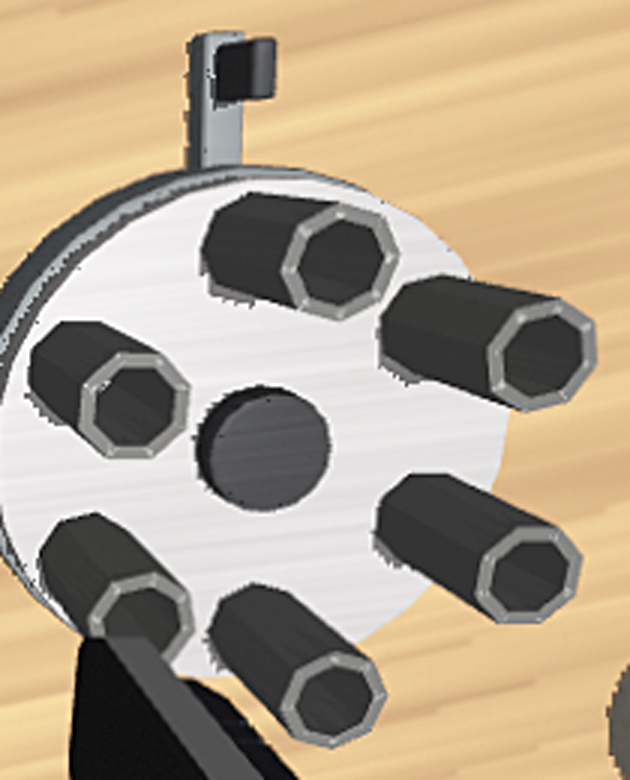

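View pics/f2.png

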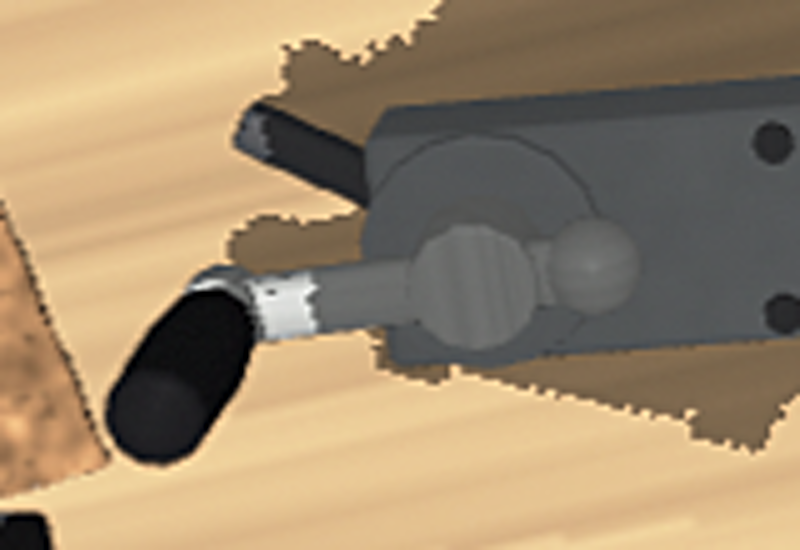

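```bash
cat > fit2.py <<'E'
from fit import *
w1=pickle.load(open('w1.pkl','rb'));w2=pickle.load(open('w2.pkl','rb'))
f=lambda pt,o,s:((pt[0]+.5)/s-.5+o[0],(pt[1]+.5)/s-.5+o[1])
W2=[f(p,(420,90),3) for p in((340,262),(543,353),(134,405),(531,574),(143,622),(334,698))]; H2=f((160,412),(200,200),5)
obs={'side':(C['side'],S,HS),'top':(C['top'],T,HT),'w1':(w1,[(583,304)],(257,385)),'w2':(w2,W2,H2)}
def res(p,use):
    tb,h,_=model(p);r=[]
    for n in use:
        c,L,H=obs[n];a=proj(c,tb);L=np.array(L);d=np.linalg.norm(a[:,None]-L[None],axis=2);j=d.argmin(0)
        sc=1.3 if n[0]!='w' else .8
        r+=list(((a[j]-L)*sc).ravel());r+=list((proj(c,h)[0]-H)*sc*1.)
    return np.array(r)
if __name__=="__main__":
  for use in(['w2'],['w1','w2'],['side','top'],['side','top','w1','w2']):
    s=least_squares(res,[.581,-.015,-.16,-.6],args=(use,),loss='soft_l1')
    tb,h,W=model(s.x)
    print(use,s.x.round(4),s.cost.round(2),'axis',np.round(W(0,-.205,0),4)[:2],'h',h.round(4)[:2],'load',np.round(W(-.065,0,.1),4))
    r=res(s.x,use); print(r.round(1))
  _,_,W=model(s.x); a=-2.09; print('pointer',W(.05*np.cos(a),-.205+.05*np.sin(a),0), 'meas',atz(w2,*f((250,130),(200,200),5),.025))
E
python3 fit2.py
```

```text
['w2'] [ 0.5826 -0.0156 -0.145  -0.4564] 1.36 axis [ 0.553  -0.2185] h [ 0.5427 -0.2674] load [ 0.5183 -0.0062  0.1   ]
[ 0.1 -0.3  0.1  0.1  0.3  0.2 -0.1 -0.2  0.1  0.1  0.5  0.2 -1.8  0.1]
['w1', 'w2'] [ 0.5827 -0.0155 -0.1409 -0.4284] 1.78 axis [ 0.5539 -0.2185] h [ 0.5424 -0.2671] load [ 0.5183 -0.0064  0.1   ]
[ 0.2  0.2 -0.8  0.2  0.1 -0.3  0.2  0.   0.4  0.3  0.1 -0.3  0.3  0.2
  0.7  0.2 -1.7 -0.3]
['side', 'top'] [ 0.5811 -0.0149 -0.159  -0.5668] 7.92 axis [ 0.5486 -0.2174] h [ 0.543  -0.2671] load [ 0.5169 -0.0047  0.1   ]
[ 0.7 -0.2  0.2 -0.5 -0.3  0.1  0.4 -0.2  0.5 -0.3  0.5 -0.4  0.4 -1.
  0.4 -0.  -0.8  0.3 -1.2  1.1 -0.5  1.8  0.5  1.4  0.6 -0.4  2.6  1.8]
['side', 'top', 'w1', 'w2'] [ 0.5822 -0.0154 -0.143  -0.4525] 12.84 axis [ 0.5529 -0.2183] h [ 0.5425 -0.2672] load [ 0.5178 -0.0061  0.1   ]
[ 1.2 -0.3  0.8 -0.4  0.7  0.2  1.6 -0.2  1.5 -0.6  1.2 -0.6  0.1 -0.7
  0.4 -0.7 -0.7 -0.1 -0.9  0.6  0.   1.2  0.8  0.5  0.7 -1.3  2.7  2.1
  0.3 -0.5 -0.8  0.4  0.2 -0.8  0.3 -0.5  0.4 -0.3  0.2 -0.7  0.3 -0.3
  0.8 -0.2 -1.7 -0.1]
pointer [np.float64(0.5222012860824469), np.float64(-0.2577070891559552), 0] meas [ 0.51660287 -0.2596229   0.025     ]
```

```bash
cat > fit3.py <<'E'
from fit2 import *
hub=[(w1,f((322,488),(230,170),3)),(w2,f((472,287),(200,200),5)),(C['top'],f((568,239),(250,190),4)),(C['side'],f((580,513),(230,180),4))]
cp=[(w1,f((135,345),(230,170),3)),(w2,f((248,130),(200,200),5)),(C['top'],f((633,298),(250,190),4)),(C['side'],f((560,675),(230,180),4))]
lp=[(w2,f((247,70),(420,90),3)),(C['top'],f((186,393),(250,190),4)),(C['side'],f((180,272),(230,180),4))]
def tri(L):
    r=lambda X:np.concatenate([proj(c,X)[0]-u for c,u in L])
    s=least_squares(r,[.55,-.22,.06]);return s.x.round(4),r(s.x).round(1)
if __name__=="__main__":
    print('hub',tri(hub));print('hub w',tri(hub[:2]));print('cp',tri(cp));print('cp w',tri(cp[:2]));print('lp',tri(lp))
    def r3(p,use=['side','top','w1','w2']):
        _,_,W=model(p[:4]);r=list(res(p[:4],use))
        for c,u in hub: r+=list(proj(c,W(0,-.205,p[4]))[0]-u)
        a=-2.09
        for c,u in cp: r+=list(.7*(proj(c,W(.05*np.cos(a),-.205+.05*np.sin(a),.025))[0]-u))
        for c,u in lp: r+=list(.7*(proj(c,W(-.117,0,.044))[0]-u))
        return np.array(r)
    s=least_squares(r3,[.581,-.015,-.16,-.6,.065],loss='soft_l1');print(s.x.round(4),s.cost)
    _,h,W=model(s.x[:4]);print('axis',np.round(W(0,-.205,0),4),'h',h.round(4),'load',np.round(W(-.065,0,.1),4));print(r3(s.x)[-22:].round(1))
E
python3 fit3.py
```

```text
hub (array([ 0.549 , -0.2182,  0.059 ]), array([ 0.3,  0.4,  0.3, -1. ,  1.3,  0. ,  0.8,  0. ]))
hub w (array([ 0.5511, -0.219 ,  0.0546]), array([-0.3,  0.1,  0.4, -0.2]))
cp (array([ 0.5163, -0.2602,  0.0217]), array([ 0.4,  0.4,  0.4, -0.8,  1.8,  1. ,  0.9, -0.1]))
cp w (array([ 0.5182, -0.2621,  0.0156]), array([-0.2,  0.1,  0.3, -0.1]))
lp (array([0.4672, 0.0005, 0.0379]), array([ 1.2, -0.2,  1.3,  1.3,  1.8,  1.2]))
[ 0.5819 -0.0157 -0.162  -0.5584  0.0591] 28.091781940750923
axis [ 0.5488 -0.218   0.    ] h [ 0.5427 -0.2677  0.112 ] load [ 0.5178 -0.0052  0.1   ]
[ 0.5  0.3  0.3 -1.1  1.3  0.1  0.7 -0.1  3.   1.5  2.2  0.1  0.4  0.3
  0.3 -2.2  4.8 -1.4  0.   1.   0.4 -1.3]
```

```bash
python3 - <<'E'
from h import *
goto(.5425,-.2672,.144)
E
```

```text
now [ 0.5128 -0.1768  0.341 ] yaw 76.21 w 0.0852 f [-0.3 -1.1  0.9] t 7.83; shift [ 0.2464 -0.1007  0.0628]
```

```bash
python3 -m crank '[[[-1,0,-0.1007,0.0628,0],[-1,0,-0.1007,0.0628,0],[-1,0.0,-0.1007,0.0628,0],[-1,0.05,-0.1007,0.0628,0],[-1,0.1,-0.1007,0.0628,0],[-1,0.13,-0.1007,0.0628,0],[-1,0.13,-0.1007,0.0628,0],[-1,0.13,-0.1007,0.0628,0]]]'
python3 - <<'E'
from h import *
goto(.5425,-.2672,.144)
import pickle
c=camera("wrist");save("g_w",c["frame"]);print(proj(c,[[.5425,-.2672,.112],[.549,-.218,.059],[.5176,-.2569,.025]]))
E
```

```text
t: 8.5
ee_pos: [0.5413, -0.2688, 0.2352]
tool_rot: [[-0.003, 0.242, 0.97], [0.002, 0.97, -0.242], [-1.0, 0.001, -0.003]]
ft_force: [-0.4, 0.2, 0.3]
width: 0.0855
now [ 0.5413 -0.2688  0.2352] yaw 75.98 w 0.0855 f [-0.4  0.2  0.3] t 8.50; shift [0.114  0.0022 0.0014]
[[333.38128425 267.95209506]
 [407.66595857 232.9005822 ]
 [337.30538613 193.19630099]]
```

View pics/g_w.png

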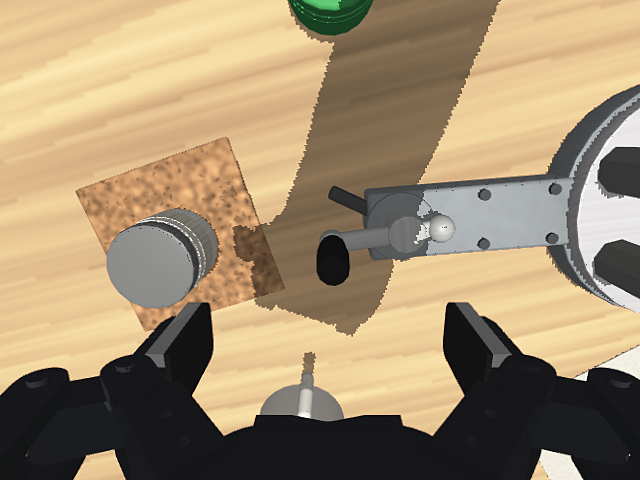

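```bash
python3 -m crank '[[[-1,0.05,0.0022,0.0014,0],[-1,0.09,0.0022,0.0014,0],[-1,0.114,0.0022,0.0014,0],[-1,0.114,0.0022,0.0014,0],[0,0.114,0.0022,0.0014,0],[0.5,0.114,0.0022,0.0014,0],[1,0.114,0.0022,0.0014,0],[1,0.114,0.0022,0.0014,0],[1,0.114,0.0022,0.0014,0],[1,0.114,0.0022,0.0014,0],[1,0.114,0.0022,0.0014,0],[1,0.114,0.0022,0.0014,0],[1,0.114,0.0022,0.0014,0]]]' 40
cat > circ.py <<'E'
from h import *
import sys
def rows(cx,cy,phi0,dphi,n,r=.05):
    """shifts in tool axes for arc; phi angles rad, from the current measured pose, which is at phi0"""
    R=get_obs()["tool_rot"]
    for i in range(1,n+1):
        a=phi0+dphi*i/n
        d=np.array([r*(np.cos(a)-np.cos(phi0)),r*(np.sin(a)-np.sin(phi0)),0])
        s=R.T@d/.8
        print(f"[1,0,{s[1]:.4f},{s[2]:.4f},0]",end=",")
    print()
E
python3 - <<'E'
from circ import *
o=get_obs();print(o["ee_pos"],o["ft_force"],o["width"])
A=np.array([.549,-.218]);d=o["ee_pos"][:2]-A;ph=np.arctan2(d[1],d[0]);print(np.hypot(*d),ph)
rows(*A,ph,-2.25-ph,10)
E
```

```text
t: 9.63
ee_pos: [0.5442, -0.2666, 0.1468]
tool_rot: [[0.002, 0.24, 0.971], [-0.001, 0.971, -0.24], [-1.0, -0.0, 0.002]]
ft_force: [-2.1, 0.9, 6.4]
width: 0.0178
[ 0.54418112 -0.26663751  0.14675983] [-2.07412663  0.94573711  6.39969864] 0.017752158042471017
0.048875646598244143 -1.6695514905807458
[1,0,-0.0004,-0.0036,0],[1,0,-0.0006,-0.0072,0],[1,0,-0.0006,-0.0109,0],[1,0,-0.0004,-0.0145,0],[1,0,0.0000,-0.0181,0],[1,0,0.0007,-0.0216,0],[1,0,0.0015,-0.0252,0],[1,0,0.0025,-0.0287,0],[1,0,0.0038,-0.0321,0],[1,0,0.0052,-0.0354,0],
```

```bash
python3 -m crank '[[[1,0,-0.0004,-0.0036,0],[1,0,-0.0006,-0.0072,0],[1,0,-0.0006,-0.0109,0],[1,0,-0.0004,-0.0145,0],[1,0,0,-0.0181,0],[1,0,0.0007,-0.0216,0],[1,0,0.0015,-0.0252,0],[1,0,0.0025,-0.0287,0],[1,0,0.0038,-0.0321,0],[1,0,0.0052,-0.0354,0],[1,0,0.0052,-0.0354,0],[1,0,0.0052,-0.0354,0],[1,0,0.0052,-0.0354,0]]]'
python3 - <<'E'
from circ import *
o=get_obs();print(o["ee_pos"],o["ft_force"],o["width"])
A=np.array([.549,-.218]);d=o["ee_pos"][:2]-A;ph=np.arctan2(d[1],d[0]);print(np.hypot(*d),ph)
c=camera("side");save("h_s",c["frame"],(230,180,430,380),4);c=camera("wrist");save("h_w",c["frame"])
E
```

```text
t: 10.72
ee_pos: [0.5181, -0.2561, 0.1468]
tool_rot: [[0.003, 0.24, 0.971], [-0.002, 0.971, -0.24], [-1.0, -0.001, 0.003]]
ft_force: [2.4, 0.0, 6.9]
width: 0.0184
[ 0.51807367 -0.25608914  0.14678091] [2.41648698 0.01510197 6.94806317] 0.01844578319229426
0.04906343444716598 -2.2527792478602864
```

View pics/h_w.png

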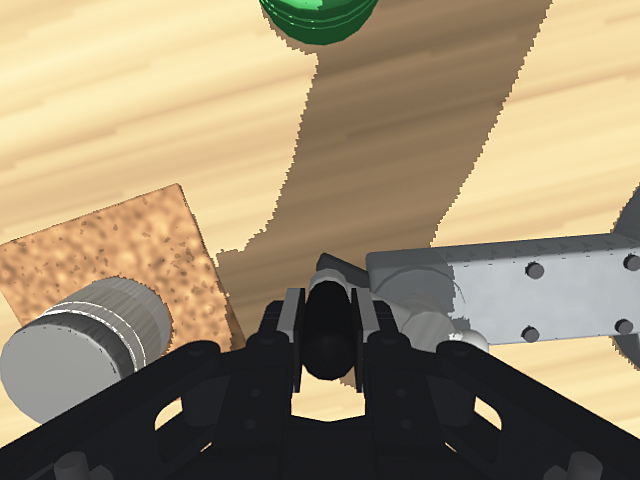

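View pics/h_s.png

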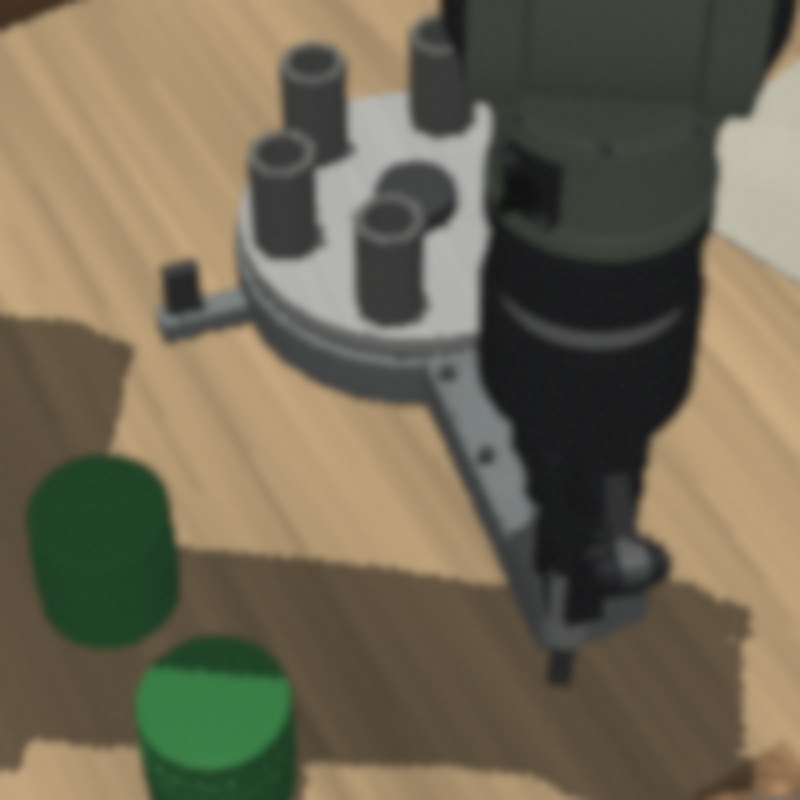

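```bash
python3 -m crank '[[[0.5,0,0,0,0],[-1,0,0,0,0],[-1,0,0,0,0],[-1,0,0,0,0],[-1,-0.03,0,0,0],[-1,-0.07,0,0,0],[-1,-0.12,0,0,0],[-1,-0.18,0,0,0],[-1,-0.2,0,0,0],[-1,-0.2,0,0,0],[-1,-0.2,0,0,0]]]'
python3 - <<'E'
from h import *
o=get_obs();print(o["ee_pos"])
import pickle
c=camera("wrist");save("i_w",c["frame"],(230,100,530,400),2.6);pickle.dump({k:c[k] for k in('frame','mtx','dist','R','t')},open('w3.pkl','wb'))
print((proj(c,[[.5176,-.2569,.112],[.5176,-.2569,.025],[.549,-.218,.059]])-[230,100])*2.6)
E
```

```text
t: 11.73
ee_pos: [0.5175, -0.2558, 0.3067]
tool_rot: [[0.002, 0.24, 0.971], [-0.002, 0.971, -0.24], [-1.0, -0.001, 0.002]]
ft_force: [-0.3, 0.4, 0.3]
width: 0.0852
[ 0.51745209 -0.25578153  0.30669846]
[[256.01073767 343.37820793]
 [256.07214487 282.07593859]
 [395.00610686 365.78525837]]
```

View pics/i_w.png

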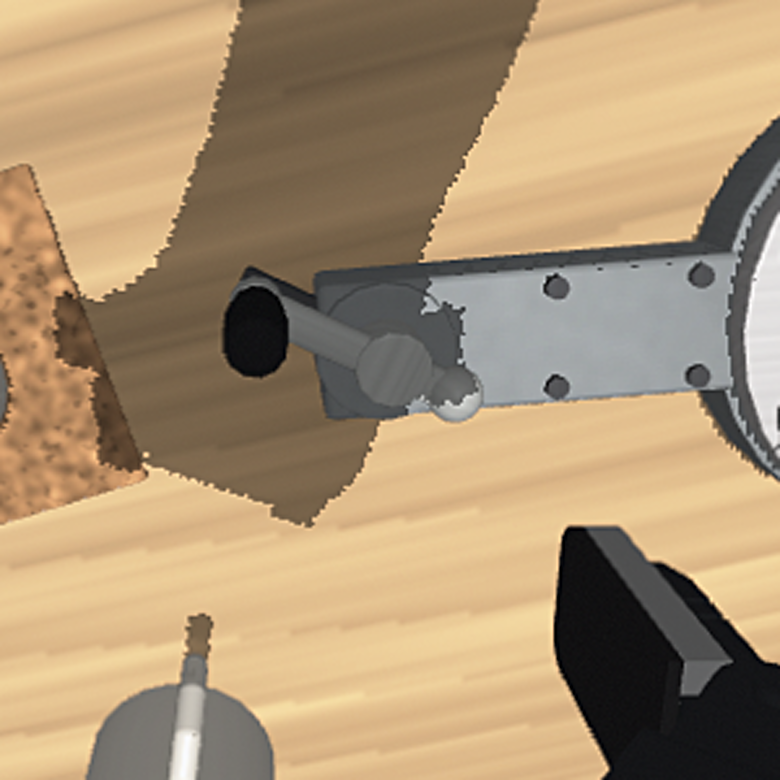

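```bash
python3 - <<'E'
from fit3 import *
for a,b in(((265,100),(365,150)),((240,150),(360,205))):
    P=atz(w2,*f(a,(200,200),5),.027);Q=atz(w2,*f(b,(200,200),5),.027)
    d=P-Q;A=np.array([.549,-.218]);n=np.array([-d[1],d[0]])/np.hypot(d[0],d[1]);print(P,Q,np.arctan2(d[1],d[0])+2.09,'offset from axis',n@(P[:2]-A))
w3=pickle.load(open('w3.pkl','rb'))
g=lambda p:(p[0]/2.6+230,p[1]/2.6+100)
print(atz(w3,*g((255,352)),.112)); 
# arm edges in w3: yaw of housing arm
for a,b in(((325,270),(735,240)),((345,417),(725,392))):
    P=atz(w3,*g(a),.032);Q=atz(w3,*g(b),.032);d=Q-P;print('yaw',np.arctan2(d[1],d[0])-np.pi/2,P,Q)
for a,b in(((557,287),(557,387)),((702,275),(698,376))):
    P=atz(w3,*g(a),.034);Q=atz(w3,*g(b),.034);d=Q-P;print('bolts',(P+Q)/2,np.arctan2(d[1],d[0]))
E
```

```text
[ 0.51099106 -0.25435457  0.027     ] [ 0.52580968 -0.23753768  0.027     ] -0.20311302310526314 offset from axis -0.004482301010102666
[ 0.51976589 -0.26230064  0.027     ] [ 0.53674571 -0.24171809  0.027     ] -0.17057367629779296 offset from axis 0.0056405625475885275
[ 0.51987155 -0.25774424  0.112     ]
yaw -0.16741262663958278 [ 0.51789474 -0.23250512  0.032     ] [ 0.5414279  -0.09325099  0.032     ]
yaw -0.17412489474274495 [ 0.57164967 -0.23740948  0.032     ] [ 0.5952716  -0.10312247  0.032     ]
bolts [ 0.56028864 -0.15909683  0.034     ] -0.1625280102136865
bolts [ 0.5682358  -0.10965539  0.034     ] -0.16325656962246377
```

```bash
python3 - <<'E'
from h import *
goto(.49,.285,.33)
E
```

```text
now [ 0.5167 -0.2553  0.305 ] yaw 76.09 w 0.0854 f [-0.4 -0.7 -0.7] t 11.78; shift [-0.0311  0.6476 -0.1949]
```

```bash
python3 -m crank '[[[-1,-0.03,0.6476,-0.1949,0],[-1,-0.03,0.6476,-0.1949,0],[-1,-0.03,0.6476,-0.1949,0],[-1,-0.03,0.6476,-0.1949,0],[-1,-0.03,0.6476,-0.1949,0],[-1,-0.03,0.6476,-0.1949,0],[-1,-0.03,0.6476,-0.1949,0],[-1,-0.03,0.6476,-0.1949,0],[-1,-0.03,0.6476,-0.1949,0],[-1,-0.03,0.6476,-0.1949,0],[-1,-0.03,0.6476,-0.1949,0],[-1,-0.03,0.6476,-0.1949,0],[-1,-0.03,0.6476,-0.1949,0],[-1,-0.03,0.6476,-0.1949,0],[-1,-0.03,0.6476,-0.1949,0],[-1,-0.03,0.6476,-0.1949,0]]]'
python3 - <<'E'
from h import *
import pickle
c=camera("wrist");save("j_w",c["frame"]);pickle.dump({k:c[k] for k in('frame','mtx','dist','R','t')},open('w4.pkl','wb'))
print(proj(c,[[.421,.2776,.13],[.6,.3,.13]]))
print(get_obs()["ee_pos"])
E
```

```text
t: 13.12
ee_pos: [0.4894, 0.2845, 0.3274]
tool_rot: [[-0.003, 0.24, 0.971], [-0.002, 0.971, -0.24], [-1.0, -0.003, -0.003]]
ft_force: [-0.2, -0.7, -0.0]
width: 0.085
[[295.84197366 137.74212298]
 [383.32160652 360.68720062]]
[0.48974354 0.28385343 0.32785426]
```

View pics/j_w.png

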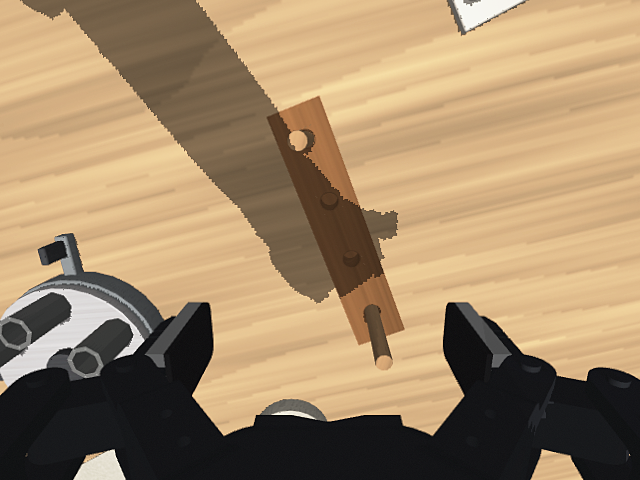

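```bash
python3 - <<'E'
from h import *
import pickle
c=pickle.load(open('w4.pkl','rb'))
a=atz(c,298,140,.13);b=atz(c,384,362,.13);print(a,b,np.linalg.norm(a-b))
h=[atz(c,*p,.04).round(4) for p in((330,201),(351,260))];print(h)
goto(a[0],a[1],.2)
save("j2",c["frame"],(260,90,420,390),2)
E
```

```text
[0.42275914 0.27861822 0.13      ] [0.6012764  0.30028045 0.13      ] 0.17982676120333496
[array([0.4825, 0.2861, 0.04  ]), array([0.5432, 0.2921, 0.04  ])]
now [0.4897 0.2839 0.3279] yaw 76.05 w 0.0857 f [ 1.  -0.9  0.6] t 13.17; shift [ 0.1601 -0.0262 -0.0793]
```

View pics/j2.png

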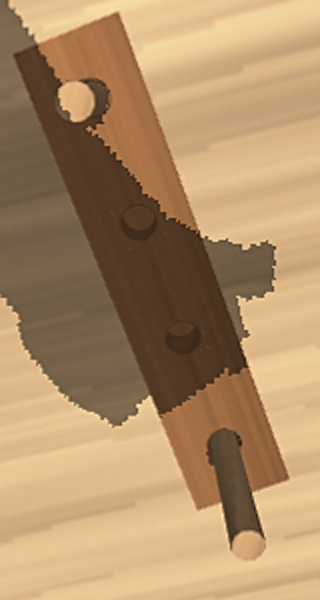

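```bash
python3 -m crank '[[[-1,0.03,-0.0266,-0.0795,0],[-1,0.06,-0.0266,-0.0795,0],[-1,0.1,-0.0266,-0.0795,0],[-1,0.13,-0.0266,-0.0795,0],[-1,0.16,-0.0266,-0.0795,0],[-1,0.19,-0.0266,-0.0795,0],[-1,0.206,-0.0266,-0.0795,0],[-1,0.206,-0.0266,-0.0795,0],[0,0.206,-0.0266,-0.0795,0],[0.5,0.206,-0.0266,-0.0795,0],[1,0.206,-0.0266,-0.0795,0],[1,0.206,-0.0266,-0.0795,0],[1,0.206,-0.0266,-0.0795,0],[1,0.206,-0.0266,-0.0795,0],[1,0.206,-0.0266,-0.0795,0],[1,0.206,-0.0266,-0.0795,0],[1,0.206,-0.0266,-0.0795,0]]]' 30
python3 - <<'E'
from h import *
goto(.5178,-.0051,.3)
c=camera("wrist");save("k_w",c["frame"])
E
```

```text
t: 14.58
ee_pos: [0.4239, 0.2797, 0.1653]
tool_rot: [[0.001, 0.24, 0.971], [0.0, 0.971, -0.24], [-1.0, 0.001, 0.001]]
ft_force: [-1.1, -0.6, 6.5]
width: 0.0136
now [0.4239 0.2797 0.1653] yaw 76.10 w 0.0136 f [-1.1 -0.6  6.5] t 14.58; shift [-0.1683 -0.3173  0.1997]
```

View pics/k_w.png

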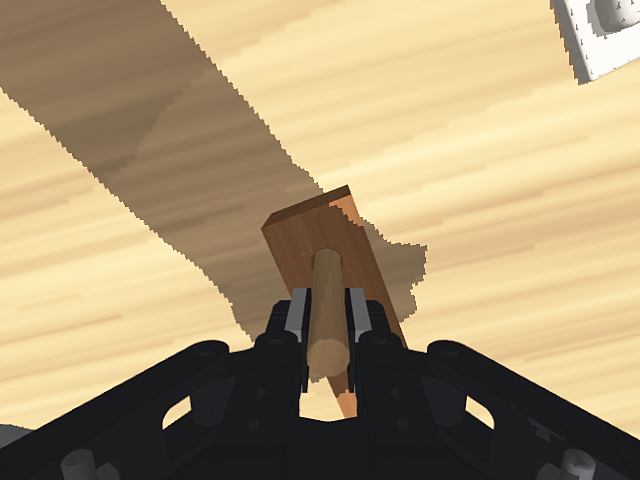

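```bash
python3 -m crank '[[[1,-0.03,0,0,0],[1,-0.07,0,0,0],[1,-0.12,0,0,0],[1,-0.17,0,0,0],[1,-0.2,0,0,0],[1,-0.2,-0.04,0.025,0],[1,-0.2,-0.08,0.05,0],[1,-0.2,-0.12,0.075,0],[1,-0.2,-0.16,0.1,0],[1,-0.2,-0.2,0.125,0],[1,-0.2,-0.24,0.15,0],[1,-0.2,-0.28,0.175,0],[1,-0.2,-0.31,0.195,0],[1,-0.2,-0.3173,0.1997,0],[1,-0.17,-0.3173,0.1997,0],[1,-0.14,-0.3173,0.1997,0],[1,-0.14,-0.3173,0.1997,0],[1,-0.14,-0.3173,0.1997,0]]]'
python3 - <<'E'
from h import *
import pickle
goto(.5178,-.0051,.2)
c=camera("wrist");save("l_w",c["frame"]);print(proj(c,[[.5178,-.0051,.1],[.5178,-.0051,.122]]))
c=camera("side");save("l_s",c["frame"],(230,100,430,300),4);print((proj(c,[[.5178,-.0051,.1]])-[230,100])*4)
E
```

```text
t: 16.13
ee_pos: [0.5163, -0.0047, 0.2757]
tool_rot: [[-0.004, 0.24, 0.971], [0.001, 0.971, -0.24], [-1.0, -0.0, -0.004]]
ft_force: [-0.2, -0.2, 0.2]
width: 0.0132
now [ 0.5163 -0.0047  0.2757] yaw 76.11 w 0.0132 f [-0.2 -0.2  0.2] t 16.13; shift [ 0.0947 -0.0001  0.0022]
[[329.67135536 242.43604522]
 [329.80754541 252.2399267 ]]
[[282.86415259 470.4471202 ]]
```

View pics/l_w.png

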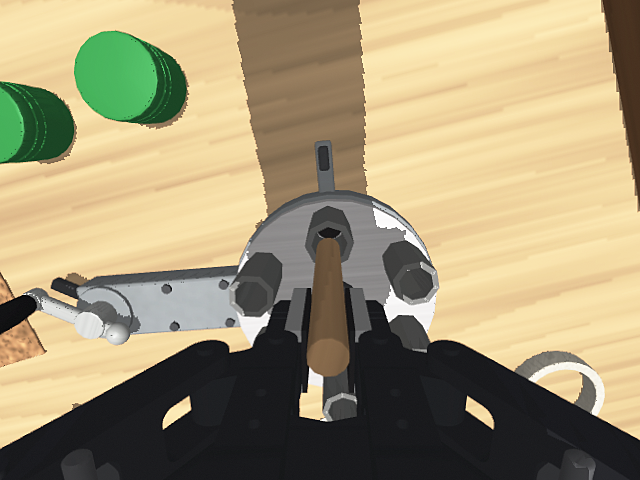

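View pics/l_s.png

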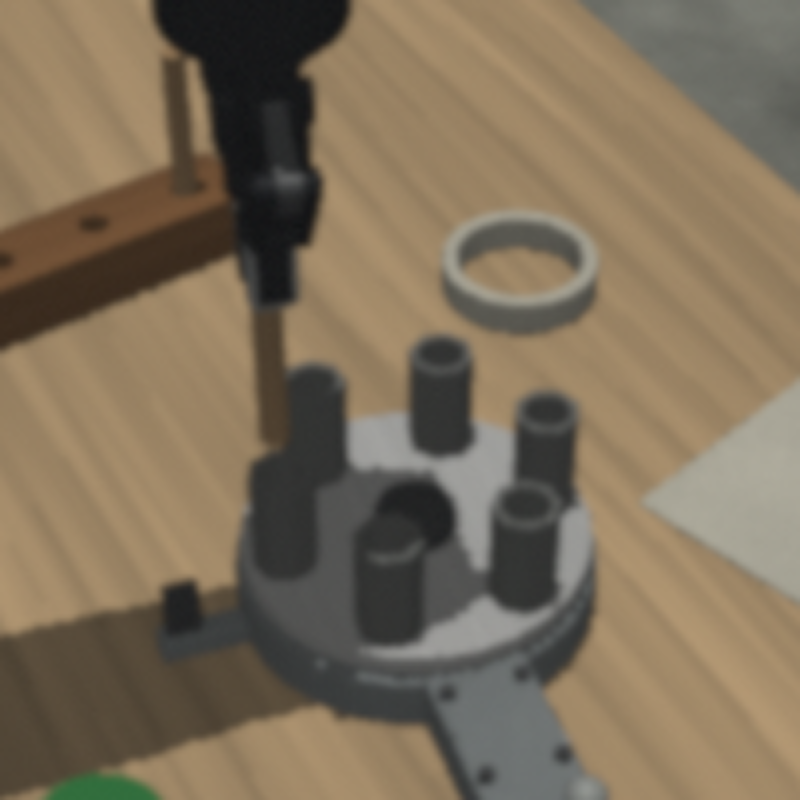

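```bash
python3 - <<'E'
from h import *
c=camera("wrist");save("l2",c["frame"],(280,190,380,390),4)
s=camera("side")
o=get_obs();p=o["ee_pos"];R=o["tool_rot"];foot=p+R[:,0]*.1553;print(foot)
e=lambda q:(np.array(q)-[280,190])*4
print('proj foot centre',e(proj(c,foot)),'near edge',e(proj(c,foot-.007*R[:,2])),'top',e(proj(c,p+R[:,0]*.0353)),'mouth',e(proj(c,[.5178,-.0051,.1])))
print('side foot',(proj(s,foot)-[230,100])*4, 'obs foot at',atz(s,271/4+230,440/4+100,.1204),'mouth obs',atz(s,(283+.5)/4-.5+230,(467+.5)/4-.5+100,.1))
E
```

```text
[ 0.51860368 -0.00496777  0.12287093]
proj foot centre [[199.45447717 237.50014423]] near edge [[199.50470901 192.72160605]] top [[206.00152345 685.86264602]] mouth [[196.88981228 192.96386103]]
side foot [[282.24571703 432.02184629]] obs foot at [ 0.51296085 -0.00488166  0.1204    ] mouth obs [ 0.51869493 -0.00180638  0.1       ]
```

View pics/l2.png

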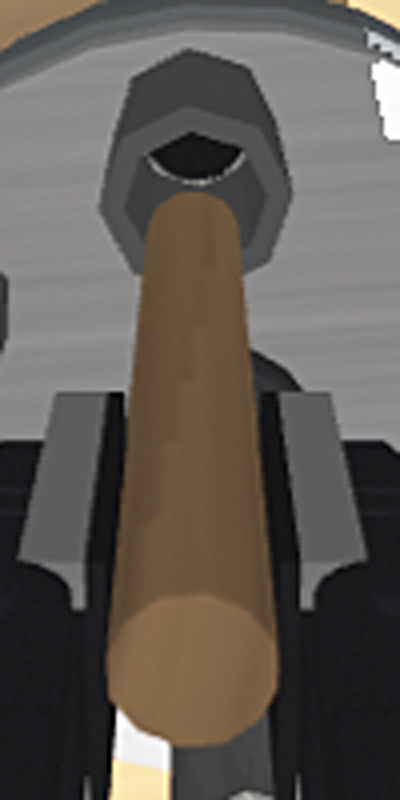

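```bash
python3 - <<'E'
from h import *
c=camera("wrist")
g=lambda p:((p[0]+.5)/4-.5+280,(p[1]+.5)/4-.5+190)
print('foot near edge',atz(c,*g((193,192)),.1215),'mouth outer left/right',atz(c,*g((100,207)),.1),atz(c,*g((293,192)),.1),'mouth far(top) edge',atz(c,*g((193,107)),.1))
goto(.5178,-.0051,.2)
E
```

```text
foot near edge [ 0.51224292 -0.00465393  0.1215    ] mouth outer left/right [ 0.5167163  -0.02163516  0.1       ] [0.52187453 0.00997185 0.1       ] mouth far(top) edge [ 0.50400218 -0.00262463  0.1       ]
now [ 0.5182 -0.005   0.2781] yaw 76.13 w 0.0131 f [-0.9 -0.7 -0.3] t 16.38; shift [ 0.0976 -0.0003 -0.0007]
```

```bash
python3 -m crank '[[[1,0.01,0,-0.0005,0],[1,0.02,0,-0.0005,0],[1,0.03,0,-0.0005,0],[1,0.045,0,-0.0005,0],[1,0.06,0,-0.0005,0],[1,0.075,0,-0.0005,0],[1,0.088,0,-0.0005,0],[1,0.088,0,-0.0005,0],[1,0.088,0,-0.0005,0]]]'
python3 - <<'E'
from h import *
goto(.5178,-.0051,.2)
c=camera("wrist");save("m_w",c["frame"])
c=camera("side");save("m_s",c["frame"],(230,100,430,300),4)
E
```

```text
t: 17.13
ee_pos: [0.5166, -0.0051, 0.2055]
tool_rot: [[-0.002, 0.24, 0.971], [0.0, 0.971, -0.24], [-1.0, -0.0, -0.002]]
ft_force: [-0.4, 0.2, 0.5]
width: 0.0131
now [ 0.5166 -0.0051  0.2055] yaw 76.09 w 0.0131 f [-0.4  0.2  0.5] t 17.13; shift [0.0068 0.0004 0.0015]
```

View pics/m_w.png

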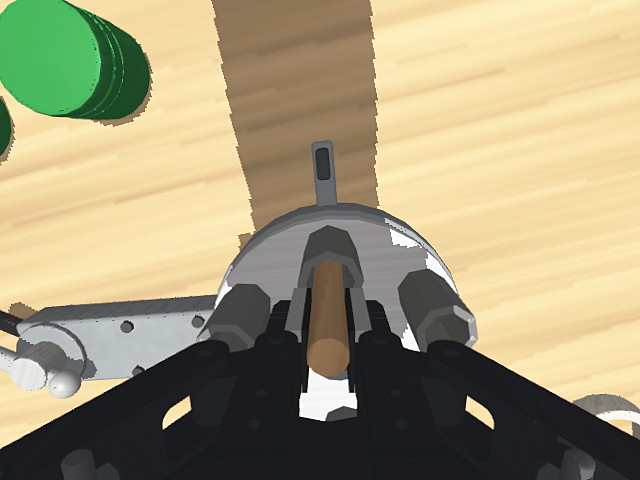

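View pics/m_s.png

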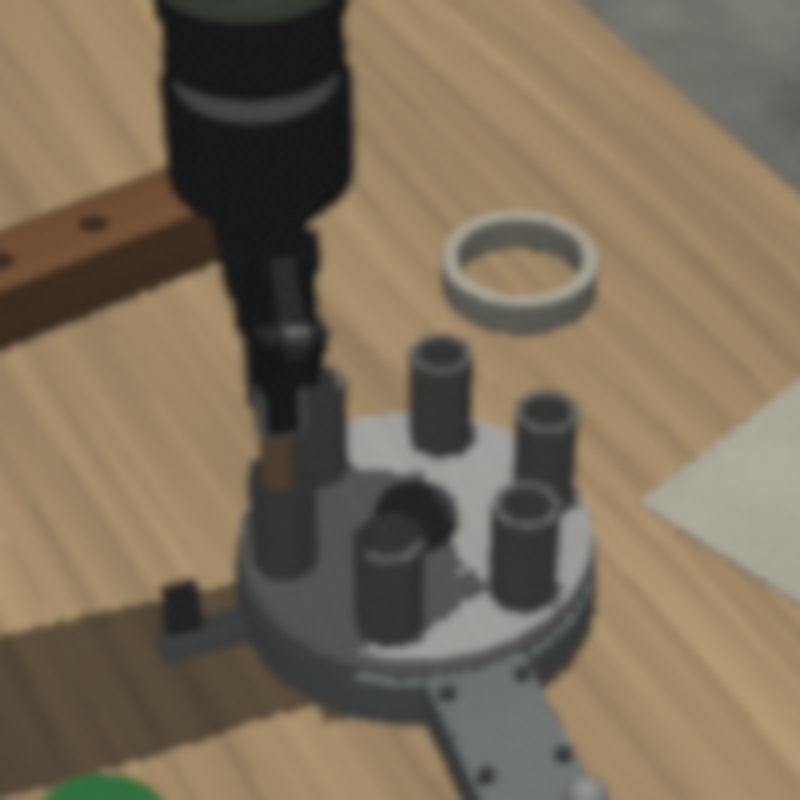

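```bash
python3 -m crank '[[[1,0.004,0,0,0],[1,0.004,0,0,0],[0.3,0.004,0,0,0],[0,0.004,0,0,0],[0,0.004,0,0,0],[0,0.004,0,0,0],[0,-0.02,0,0,0],[0,-0.05,0,0,0],[0,-0.09,0,0,0],[0,-0.13,0,0,0],[0,-0.13,0,0,0],[0,-0.13,-0.05,0.0127,0],[-1,-0.13,-0.1,0.0253,0],[-1,-0.13,-0.15,0.038,0],[-1,-0.13,-0.2,0.0507,0],[-1,-0.13,-0.25,0.0634,0],[-1,-0.13,-0.3,0.076,0],[-1,-0.13,-0.3042,0.0771,0],[-1,-0.13,-0.3042,0.0771,0]]]'
python3 - <<'E'
from h import *
goto(.5180,-.2561,.1455)
c=camera("wrist");save("n_w",c["frame"])
c=camera("side");save("n_s",c["frame"],(130,100,530,480),2)
E
```

```text
t: 18.82
ee_pos: [0.5181, -0.2587, 0.3095]
tool_rot: [[-0.0, 0.245, 0.97], [0.0, 0.97, -0.245], [-1.0, 0.0, -0.0]]
ft_force: [-0.3, 0.1, 0.3]
width: 0.0854
now [ 0.5181 -0.2587  0.3095] yaw 75.85 w 0.0854 f [-0.3  0.1  0.3] t 18.82; shift [ 0.205   0.0031 -0.0008]
```

View pics/n_w.png

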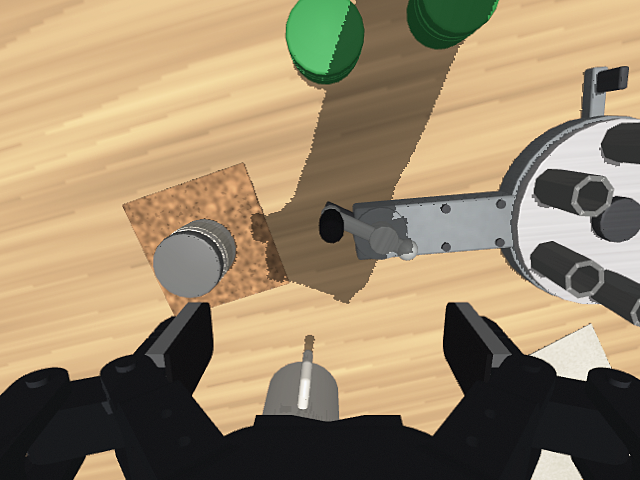

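View pics/n_s.png

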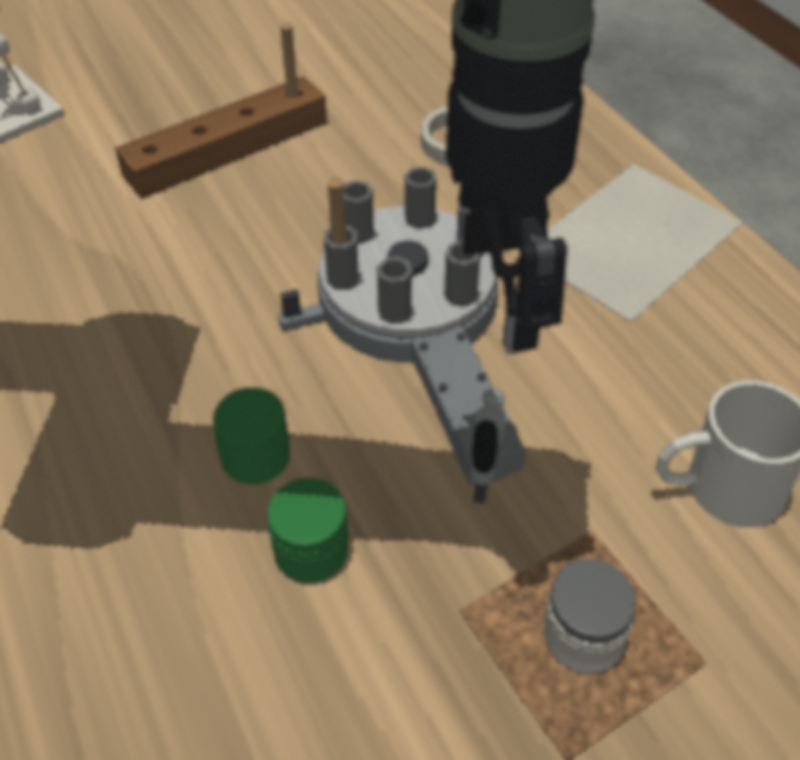

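```bash
python3 - <<'E'
from h import *
goto(.5180,-.2561,.1455)
E
python3 -m crank '[[[-1,0.04,0.001,0,0],[-1,0.09,0.001,0,0],[-1,0.14,0.001,0,0],[-1,0.18,0.001,0,0],[-1,0.203,0.001,0,0],[-1,0.203,0.001,0,0],[0,0.203,0.001,0,0],[0.5,0.203,0.001,0,0],[1,0.203,0.001,0,0],[1,0.203,0.001,0,0],[1,0.203,0.001,0,0],[1,0.203,0.001,0,0],[1,0.203,0.001,0,0],[1,0.203,0.001,0,0]]]' 40
python3 - <<'E'
from circ import *
o=get_obs();p=o["ee_pos"];print(p,o["ft_force"],o["width"])
A=np.array([.549,-.218]);d=p[:2]-A;print(np.hypot(*d),np.arctan2(d[1],d[0]))
rows(*A,-2.253,-2*np.pi,20)
E
```

```text
now [ 0.5181 -0.2556  0.3098] yaw 76.08 w 0.0854 f [-0.3  0.2  0.2] t 18.92; shift [ 2.053e-01 -8.000e-04  2.000e-04]
t: 20.08
ee_pos: [0.5191, -0.2562, 0.1492]
tool_rot: [[0.002, 0.241, 0.971], [-0.002, 0.971, -0.241], [-1.0, -0.001, 0.002]]
ft_force: [-0.5, 0.1, 7.3]
width: 0.0176
[ 0.51913386 -0.25618243  0.14923178] [-0.50538308  0.0800564   7.30808706] 0.017602567424453486
0.048475604394993606 -2.234586539060014
[1,0,0.0110,-0.0162,0],[1,0,0.0264,-0.0282,0],[1,0,0.0448,-0.0348,0],[1,0,0.0644,-0.0354,0],[1,0,0.0831,-0.0300,0],[1,0,0.0993,-0.0190,0],[1,0,0.1113,-0.0036,0],[1,0,0.1180,0.0148,0],[1,0,0.1186,0.0343,0],[1,0,0.1131,0.0531,0],[1,0,0.1022,0.0693,0],[1,0,0.0867,0.0813,0],[1,0,0.0683,0.0879,0],[1,0,0.0488,0.0886,0],[1,0,0.0300,0.0831,0],[1,0,0.0138,0.0722,0],[1,0,0.0018,0.0567,0],[1,0,-0.0048,0.0383,0],[1,0,-0.0054,0.0188,0],[1,0,-0.0000,0.0000,0],
```

```bash
python3 -m crank '[[[1,0,0.0110,-0.0162,0],[1,0,0.0264,-0.0282,0],[1,0,0.0448,-0.0348,0],[1,0,0.0644,-0.0354,0],[1,0,0.0831,-0.0300,0]]]'
python3 -m crank '[[[1,0,0.0162,0.011,0],[1,0,0.0282,0.0264,0],[1,0,0.0349,0.0448,0],[1,0,0.0355,0.0643,0],[1,0,0.03,0.0831,0],[1,0,0.03,0.0831,0]]]'
python3 - <<'E'
from circ import *
o=get_obs();p=o["ee_pos"];print(p,o["ft_force"],o["width"])
A=np.array([.549,-.218]);d=p[:2]-A;print(np.hypot(*d),np.arctan2(d[1],d[0]), -2.253-np.pi+2*np.pi)
E
```

```text
t: 20.5
ee_pos: [0.5105, -0.1863, 0.1492]
tool_rot: [[-0.001, 0.243, 0.97], [-0.004, 0.97, -0.243], [-1.0, -0.004, 0.0]]
ft_force: [-1.3, -6.8, 4.6]
width: 0.0173
t: 21.0
ee_pos: [0.5838, -0.1798, 0.1492]
tool_rot: [[0.002, 0.241, 0.971], [-0.003, 0.971, -0.241], [-1.0, -0.003, 0.003]]
ft_force: [1.4, -4.9, 6.7]
width: 0.0177
[ 0.58379284 -0.1797852   0.14920863] [ 1.42284544 -4.94283265  6.72785317] 0.01767575726529183
0.05168087760427578 0.8322351423082239 0.888592653589793
```

```bash
python3 -m crank '[[[1,0,-0.0109,0.0162,0],[1,0,-0.0264,0.0282,0],[1,0,-0.0448,0.0348,0],[1,0,-0.0643,0.0355,0],[1,0,-0.0831,0.03,0],[1,0,-0.0993,0.019,0],[1,0,-0.1113,0.0036,0],[1,0,-0.1179,-0.0148,0],[1,0,-0.1185,-0.0343,0],[1,0,-0.1131,-0.0531,0],[1,0,-0.1021,-0.0693,0],[1,0,-0.0867,-0.0813,0],[1,0,-0.0683,-0.0879,0],[1,0,-0.0487,-0.0885,0],[1,0,-0.03,-0.0831,0],[1,0,-0.0138,-0.0721,0],[1,0,-0.0018,-0.0567,0],[1,0,0.0049,-0.0383,0],[1,0,0.0055,-0.0188,0],[1,0,0,0,0]]]'
python3 -m crank '[[[1,0,-0.0109,0.0162,0],[1,0,-0.0264,0.0282,0],[1,0,-0.0448,0.0348,0],[1,0,-0.0643,0.0355,0],[1,0,-0.0831,0.03,0],[1,0,-0.0993,0.019,0],[1,0,-0.1113,0.0036,0],[1,0,-0.1179,-0.0148,0],[1,0,-0.1185,-0.0343,0],[1,0,-0.1131,-0.0531,0],[1,0,-0.1131,-0.0531,0],[1,0,-0.1131,-0.0531,0],[1,0,-0.1131,-0.0531,0]]]'
python3 - <<'E'
from circ import *
o=get_obs();p=o["ee_pos"];print(p,o["ft_force"],o["width"])
c=camera("wrist");save("o_w",c["frame"]);c=camera("side");save("o_s",c["frame"],(230,100,430,380),3)
E
```

```text
t: 22.67
ee_pos: [0.5813, -0.1774, 0.1491]
tool_rot: [[-0.002, 0.24, 0.971], [-0.001, 0.971, -0.24], [-1.0, -0.001, -0.002]]
ft_force: [-8.0, -1.8, 10.0]
width: 0.0182
t: 23.75
ee_pos: [0.5181, -0.2553, 0.1492]
tool_rot: [[-0.001, 0.241, 0.971], [-0.0, 0.971, -0.241], [-1.0, -0.0, -0.001]]
ft_force: [-4.3, 0.8, 9.8]
width: 0.018
[ 0.51809196 -0.25534053  0.14917156] [-4.26518407  0.84104958  9.78000567] 0.01802235290409272
```

View pics/o_s.png

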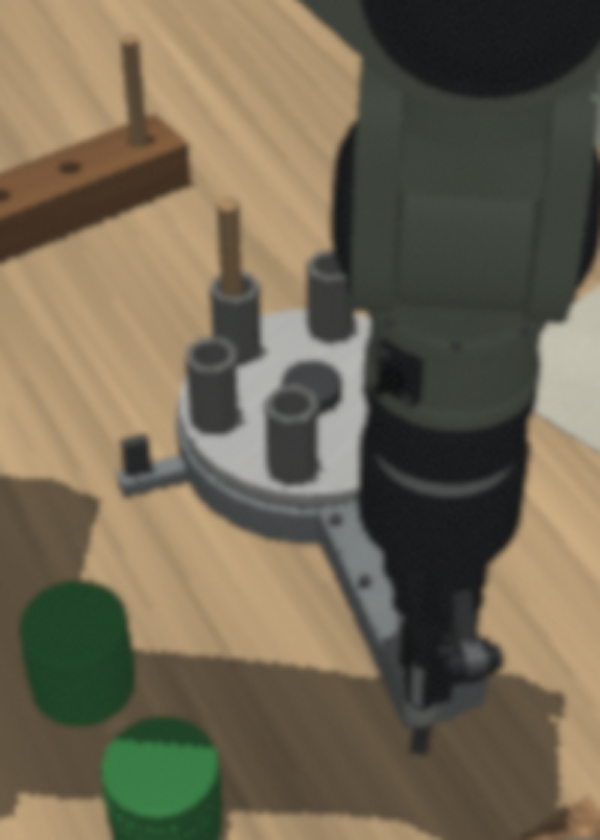

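View pics/o_w.png

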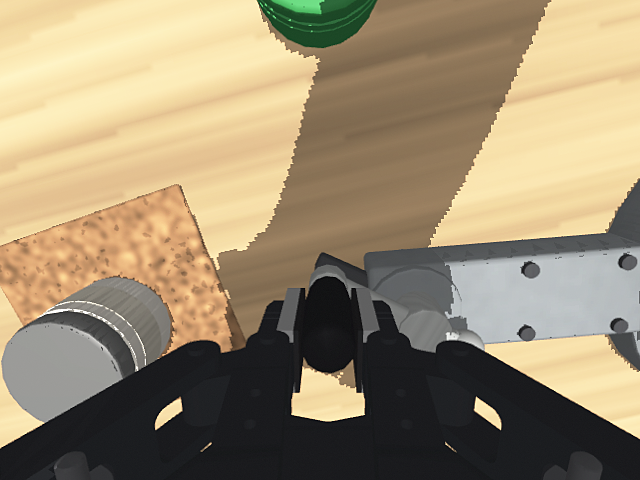

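```bash
python3 -m crank '[[[0.5,0,0,0,0],[-1,0,0,0,0],[-1,0,0,0,0],[-1,0,0,0,0],[-1,-0.03,0,0,0],[-1,-0.07,0,0,0],[-1,-0.12,0,0,0],[-1,-0.18,0,0,0],[-1,-0.2,0,0,0],[-1,-0.2,0,0,0],[-1,-0.2,0,0,0],[-1,-0.2,0,0,0]]]'
python3 - <<'E'
from h import *
import pickle
c=camera("wrist");save("p_w",c["frame"],(230,100,530,400),2.6);pickle.dump({k:c[k] for k in('frame','mtx','dist','R','t')},open('w5.pkl','wb'))
print((proj(c,[[.5176,-.2569,.112],[.5176,-.2569,.025],[.549,-.218,.059]])-[230,100])*2.6)
goto(.6020,.3005,.3)
E
```

```text
t: 24.85
ee_pos: [0.5183, -0.2552, 0.3068]
tool_rot: [[-0.001, 0.24, 0.971], [0.001, 0.971, -0.24], [-1.0, 0.001, -0.001]]
ft_force: [0.5, 0.3, -0.3]
width: 0.0853
[[251.80928848 343.58665959]
 [252.45751642 283.17919838]
 [391.18201031 366.55195625]]
now [ 0.518  -0.255   0.3062] yaw 76.09 w 0.0854 f [-0.1  0.   0.1] t 24.90; shift [ 0.0086  0.6993 -0.065 ]
```

View pics/p_w.png

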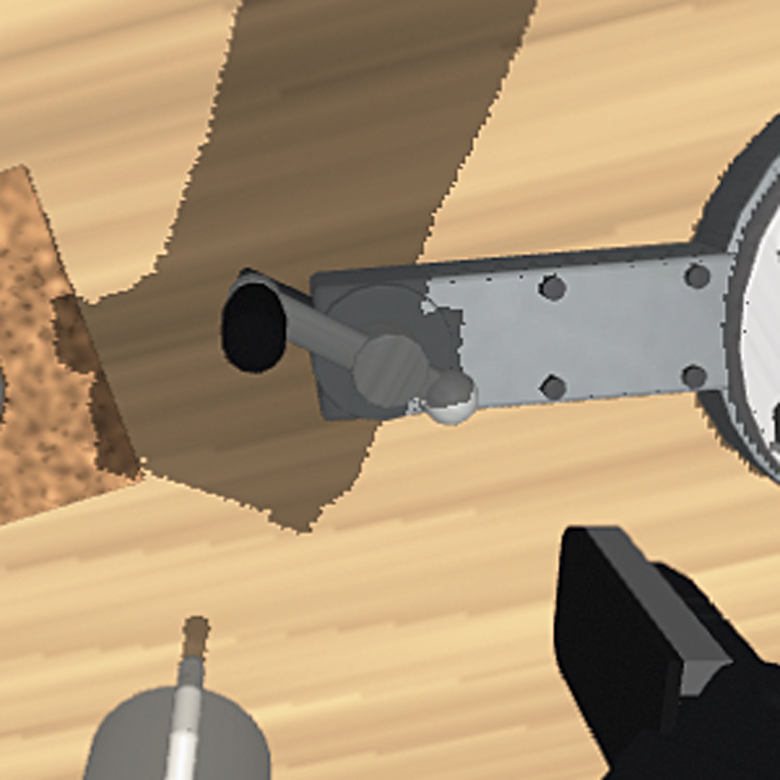

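```bash
cat > ang.py <<'E'
from h import *
import pickle
def handle(c):
    """dark blob bbox of handle near expected place; return upper end estimate"""
    e=proj(c,[[.518,-.2565,.09]])[0]
    g=c["frame"].max(2)
    m=(g<28).astype(np.uint8)
    n,l,st,ce=cv2.connectedComponentsWithStats(m)
    ok=[i for i in range(1,n) if st[i,4]>150 and np.hypot(*(ce[i]-e))<40]
    i=max(ok,key=lambda i:st[i,4]); return ce[i],st[i]
def best(c):
    ce,st=handle(c)
    # model: silhouette centroid of cylinder r10 z60..112
    def sil(q,A):
        P=A+.05*np.array([np.cos(q),np.sin(q)])
        a=np.linspace(0,2*np.pi,40)
        pts=[[P[0]+.01*np.cos(t),P[1]+.01*np.sin(t),z] for t in a for z in(.062,.112)]
        h=cv2.convexHull(proj(c,pts).astype(np.float32)); M=cv2.moments(h); return np.array([M['m10'],M['m01']])/M['m00']
    A0=np.array([.549,-.218])
    s=least_squares(lambda p:sil(p[0],A0+np.array([0,0]))-ce,[-2.25]); 
    return ce,st,s.x,s.fun
if __name__=="__main__":
    for n in('w3','w5'):
        c=pickle.load(open(n+'.pkl','rb')); print(n,best(c))
E
python3 ang.py
```

```text
w3 (array([328.12941176, 227.33235294]), array([316, 210,  25,  35, 680], dtype=int32), array([-2.22991587]), array([-0.21875335, -0.27630615]))
w5 (array([327.38839286, 225.72470238]), array([316, 209,  24,  34, 672], dtype=int32), array([-2.25790021]), array([-0.25581324, -0.10741462]))
```

```bash
python3 -m crank '[[[-1,0,0.6993,-0.065,0],[-1,0,0.6993,-0.065,0],[-1,0,0.6993,-0.065,0],[-1,0,0.6993,-0.065,0],[-1,0,0.6993,-0.065,0],[-1,0,0.6993,-0.065,0],[-1,0,0.6993,-0.065,0],[-1,0,0.6993,-0.065,0],[-1,0,0.6993,-0.065,0],[-1,0,0.6993,-0.065,0],[-1,0,0.6993,-0.065,0],[-1,0,0.6993,-0.065,0],[-1,0,0.6993,-0.065,0],[-1,0.05,0.6993,-0.065,0],[-1,0.09,0.6993,-0.065,0],[-1,0.09,0.6993,-0.065,0],[-1,0.09,0.6993,-0.065,0],[-1,0.09,0.6993,-0.065,0]]]'
python3 - <<'E'
from h import *
c=camera("wrist");save("q_w",c["frame"]);print(proj(c,[[.6013,.3007,.13],[.6013,.3007,.04]]))
goto(.6013,.3007,.164)
E
```

```text
t: 26.4
ee_pos: [0.6028, 0.2994, 0.2363]
tool_rot: [[-0.001, 0.241, 0.97], [-0.0, 0.97, -0.241], [-1.0, -0.001, -0.001]]
ft_force: [0.1, 0.4, 1.1]
width: 0.0852
[[332.29516586 273.9326234 ]
 [331.0624262  229.34569238]]
now [0.6036 0.2994 0.2376] yaw 76.02 w 0.0851 f [0.1 0.3 0.6] t 26.45; shift [ 0.092   0.0008 -0.0033]
```

View pics/q_w.png

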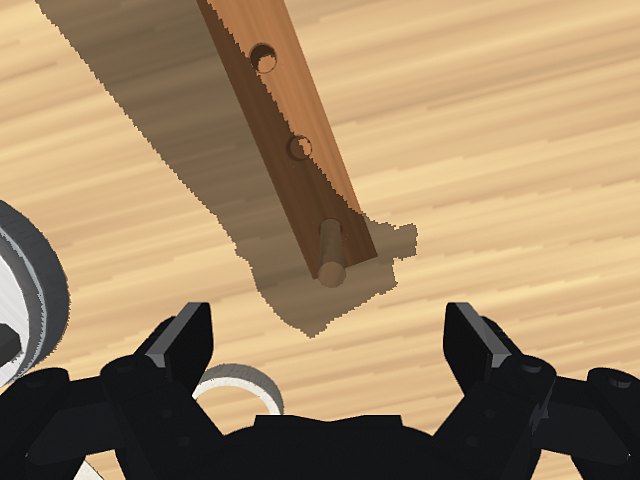

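```bash
python3 -m crank '[[[-1,0,0.0008,-0.002,0],[-1,0.03,0.0008,-0.002,0],[-1,0.06,0.0008,-0.002,0],[-1,0.09,0.0008,-0.002,0],[-1,0.09,0.0008,-0.002,0],[0,0.09,0.0008,-0.002,0],[0.5,0.09,0.0008,-0.002,0],[1,0.09,0.0008,-0.002,0],[1,0.09,0.0008,-0.002,0],[1,0.09,0.0008,-0.002,0],[1,0.09,0.0008,-0.002,0],[1,0.09,0.0008,-0.002,0],[1,0.09,0.0008,-0.002,0]]]' 30
python3 - <<'E'
from h import *
goto(.5178,-.0051,.3)
E
```

```text
t: 27.53
ee_pos: [0.6018, 0.3013, 0.1649]
tool_rot: [[0.002, 0.24, 0.971], [0.0, 0.971, -0.24], [-1.0, 0.001, 0.001]]
ft_force: [-0.7, -1.1, 5.3]
width: 0.0131
now [0.6018 0.3013 0.1649] yaw 76.09 w 0.0131 f [-0.7 -1.1  5.3] t 27.53; shift [-0.1692 -0.3968 -0.0096]
```

```bash
python3 -m crank '[[[1,-0.03,0,0,0],[1,-0.07,0,0,0],[1,-0.12,0,0,0],[1,-0.17,0,0,0],[1,-0.22,0,0,0],[1,-0.24,-0.02,0,0],[1,-0.24,-0.06,-0.001,0],[1,-0.24,-0.1,-0.002,0],[1,-0.24,-0.15,-0.003,0],[1,-0.24,-0.2,-0.005,0],[1,-0.24,-0.25,-0.006,0],[1,-0.24,-0.3,-0.007,0],[1,-0.24,-0.35,-0.008,0],[1,-0.24,-0.385,-0.0096,0],[1,-0.24,-0.3968,-0.0096,0],[1,-0.2,-0.3968,-0.0096,0],[1,-0.16,-0.3968,-0.0096,0],[1,-0.14,-0.3968,-0.0096,0],[1,-0.14,-0.3968,-0.0096,0],[1,-0.14,-0.3968,-0.0096,0]]]'
python3 - <<'E'
from h import *
goto(.5178,-.0051,.3)
c=camera("wrist");save("r_w",c["frame"]);save("r2",c["frame"],(280,190,380,390),4)
c=camera("side");save("r_s",c["frame"],(230,100,430,300),4)
g=lambda p:((p[0]+.5)/4-.5+280,(p[1]+.5)/4-.5+190)
E
```

```text
t: 29.2
ee_pos: [0.5171, -0.0047, 0.2754]
tool_rot: [[-0.002, 0.24, 0.971], [0.001, 0.971, -0.24], [-1.0, 0.0, -0.002]]
ft_force: [-0.1, 0.5, 0.2]
width: 0.0133
now [ 0.5171 -0.0047  0.2754] yaw 76.12 w 0.0133 f [-0.1  0.5  0.2] t 29.20; shift [-0.0308 -0.0003  0.0009]
```

View pics/r2.png

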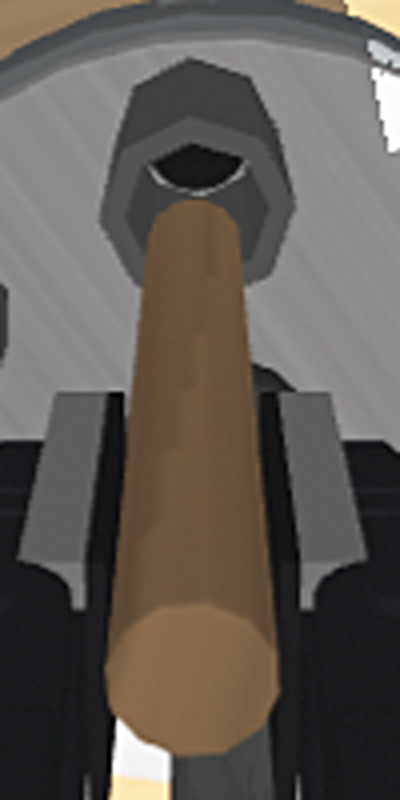

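View pics/r_s.png

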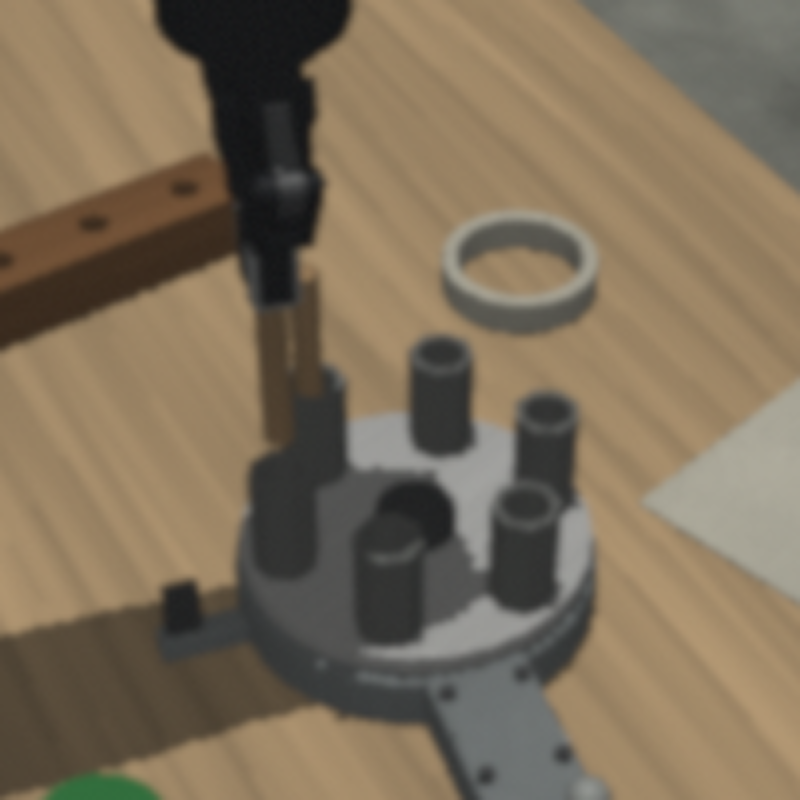

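Same alignment as the first dowel. I insert it, release with partial opening, lift, and move to above the handle.

```bash
python3 -m crank '[[[1,0.01,0,0,0],[1,0.02,0,0,0],[1,0.03,0,0,0],[1,0.045,0,0,0],[1,0.06,0,0,0],[1,0.075,0,0,0],[1,0.088,0,0,0],[1,0.092,0,0,0],[1,0.092,0,0,0],[1,0.092,0,0,0]]]'
python3 -m crank '[[[0.3,0,0,0,0],[0.1,0,0,0,0],[0,0,0,0,0],[0,0,0,0,0],[0,-0.02,0,0,0],[0,-0.05,0,0,0],[0,-0.09,0,0,0],[0,-0.13,0,0,0],[0,-0.13,0,0,0],[0,-0.13,-0.05,0.0127,0],[-1,-0.13,-0.1,0.0253,0],[-1,-0.13,-0.15,0.038,0],[-1,-0.13,-0.2,0.0507,0],[-1,-0.13,-0.25,0.0634,0],[-1,-0.13,-0.3,0.076,0],[-1,-0.13,-0.3042,0.0771,0],[-1,-0.13,-0.3042,0.0771,0],[-1,-0.13,-0.3042,0.0771,0]]]'
python3 - <<'E'
from h import *
goto(.5180,-.2561,.1455)
c=camera("wrist");save("s_w",c["frame"])
c=camera("side");save("s_s",c["frame"],(130,100,530,480),2)
E
```

```text
t: 30.13
ee_pos: [0.5176, -0.0052, 0.2023]
tool_rot: [[-0.0, 0.24, 0.971], [0.0, 0.971, -0.24], [-1.0, -0.0, -0.0]]
ft_force: [-0.0, -0.1, -0.6]
width: 0.0134
t: 31.63
ee_pos: [0.5185, -0.256, 0.3058]
tool_rot: [[-0.001, 0.241, 0.97], [0.001, 0.97, -0.241], [-1.0, 0.001, -0.001]]
ft_force: [-0.0, 0.8, 0.2]
width: 0.0856
now [ 0.5185 -0.256   0.3058] yaw 76.05 w 0.0856 f [-0.   0.8  0.2] t 31.63; shift [ 0.2004 -0.0005 -0.0004]
```

View pics/s_w.png

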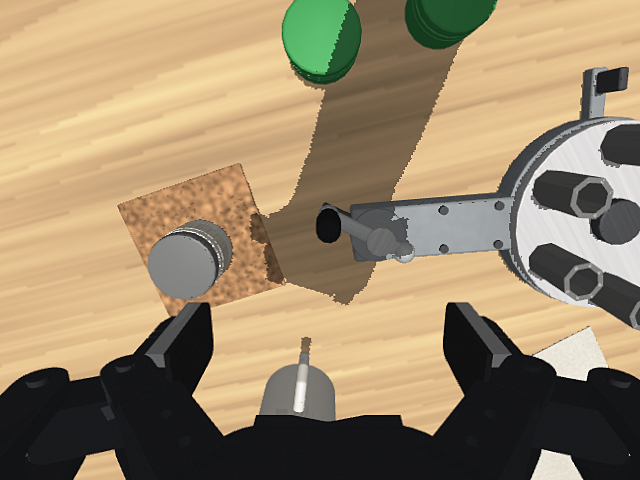

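View pics/s_s.png

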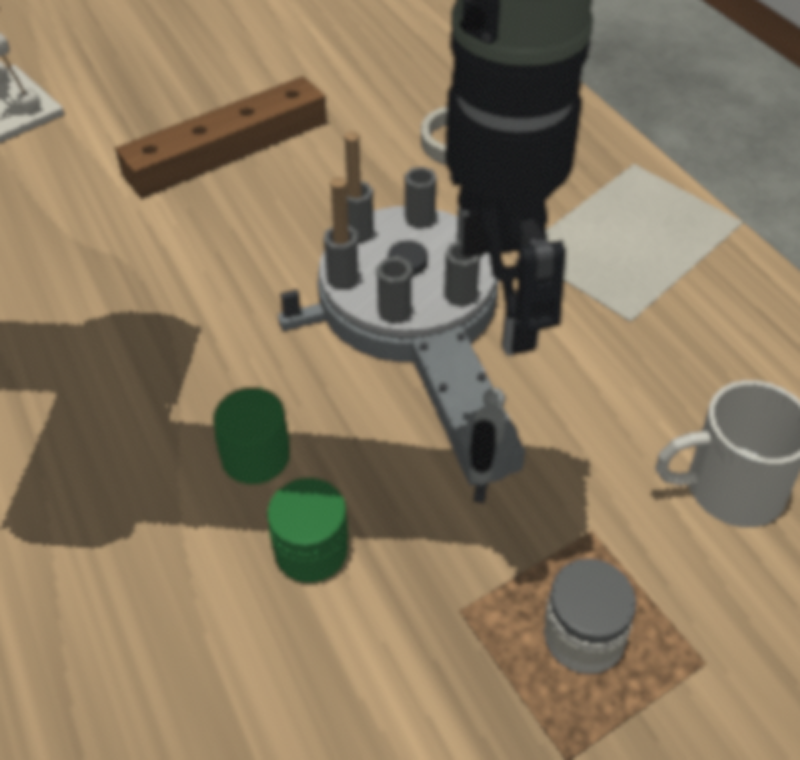

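Both dowels are in, the stand is empty and the jar is on the mat. I grip the handle for the last two turns.

```bash
python3 -m crank '[[[-1,0.04,-0.0005,0,0],[-1,0.09,-0.0005,0,0],[-1,0.14,-0.0005,0,0],[-1,0.18,-0.0005,0,0],[-1,0.2,-0.0005,0,0],[-1,0.2,-0.0005,0,0],[0,0.2,-0.0005,0,0],[0.5,0.2,-0.0005,0,0],[1,0.2,-0.0005,0,0],[1,0.2,-0.0005,0,0],[1,0.2,-0.0005,0,0],[1,0.2,-0.0005,0,0],[1,0.2,-0.0005,0,0],[1,0.2,-0.0005,0,0]]]' 40
python3 -m crank '[[[1,0,0.0110,-0.0162,0],[1,0,0.0264,-0.0282,0],[1,0,0.0448,-0.0348,0],[1,0,0.0644,-0.0354,0],[1,0,0.0831,-0.0300,0],[1,0,0.0993,-0.0190,0],[1,0,0.1113,-0.0036,0],[1,0,0.1180,0.0148,0],[1,0,0.1186,0.0343,0],[1,0,0.1131,0.0531,0],[1,0,0.1022,0.0693,0],[1,0,0.0867,0.0813,0],[1,0,0.0683,0.0879,0],[1,0,0.0488,0.0886,0],[1,0,0.0300,0.0831,0],[1,0,0.0138,0.0722,0],[1,0,0.0018,0.0567,0],[1,0,-0.0048,0.0383,0],[1,0,-0.0054,0.0188,0],[1,0,0,0,0]]]'
python3 -m crank '[[[1,0,0.0110,-0.0162,0],[1,0,0.0264,-0.0282,0],[1,0,0.0448,-0.0348,0],[1,0,0.0644,-0.0354,0],[1,0,0.0831,-0.0300,0],[1,0,0.0993,-0.0190,0],[1,0,0.1113,-0.0036,0],[1,0,0.1180,0.0148,0],[1,0,0.1186,0.0343,0],[1,0,0.1131,0.0531,0],[1,0,0.1022,0.0693,0],[1,0,0.0867,0.0813,0],[1,0,0.0683,0.0879,0],[1,0,0.0488,0.0886,0],[1,0,0.0300,0.0831,0],[1,0,0.0138,0.0722,0],[1,0,0.0018,0.0567,0],[1,0,-0.0048,0.0383,0],[1,0,-0.0054,0.0188,0],[1,0,0,0,0]]]'
python3 -m crank '[[[1,0,0,0,0],[1,0,0,0,0],[0.5,0,0,0,0],[-1,0,0,0,0],[-1,0,0,0,0],[-1,0,0,0,0],[-1,-0.03,0,0,0],[-1,-0.07,0,0,0],[-1,-0.12,0,0,0],[-1,-0.18,0,0,0],[-1,-0.2,0,0,0],[-1,-0.2,0,0,0],[-1,-0.2,0,0,0],[-1,-0.2,0,0,0]]]'
python3 - <<'E'
from ang import *
c=camera("wrist");save("t_w",c["frame"]);print(best(c))
c=camera("side");save("t_s",c["frame"])
goto(.5180,-.2561,.1455)
E
```

```text
t: 32.9
ee_pos: [0.5197, -0.2563, 0.1477]
tool_rot: [[0.003, 0.24, 0.971], [0.001, 0.971, -0.24], [-1.0, 0.002, 0.003]]
ft_force: [0.6, 2.4, 6.5]
width: 0.018
t: 34.57
ee_pos: [0.5209, -0.2575, 0.1478]
tool_rot: [[0.008, 0.241, 0.971], [-0.0, 0.971, -0.241], [-1.0, 0.001, 0.007]]
ft_force: [8.9, 2.1, -1.1]
width: 0.0182
t: 36.23
ee_pos: [0.5209, -0.2575, 0.1478]
tool_rot: [[0.008, 0.241, 0.971], [-0.0, 0.971, -0.241], [-1.0, 0.001, 0.007]]
ft_force: [9.0, 2.7, -0.7]
width: 0.0181
t: 37.4
ee_pos: [0.5184, -0.2565, 0.3053]
tool_rot: [[-0.001, 0.241, 0.971], [0.001, 0.971, -0.241], [-1.0, 0.0, -0.001]]
ft_force: [0.1, 0.6, 0.5]
width: 0.0856
(array([329.85756241, 224.42584435]), array([318, 208,  25,  34, 681], dtype=int32), array([-2.27991653]), array([-0.32118291, -0.17335101]))
now [ 0.518  -0.2563  0.3044] yaw 76.08 w 0.0856 f [-1.1 -0.7  0.4] t 37.50; shift [ 0.1986 -0.      0.0005]
```

View pics/t_w.png

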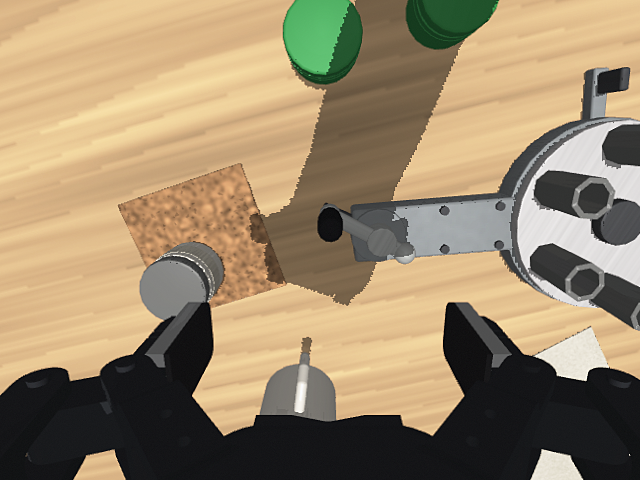

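View pics/t_s.png

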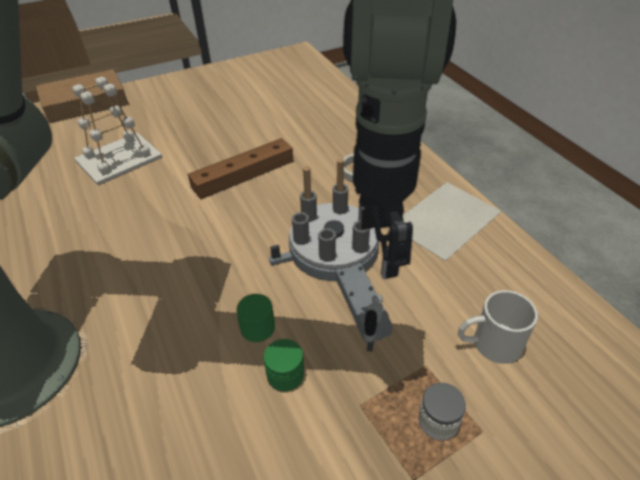

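```bash
python3 - <<'E'
from h import *
w=camera("wrist");s=camera("side");t=camera("top")
save("u1",w["frame"],(100,140,320,330),3.5); save("u2",s["frame"],(350,360,490,480),5); save("u3",t["frame"],(400,200,520,310),6)
for n,c in(("w",w),("s",s),("t",t)):
    for r in cut_out("jar",c)[:4]: print(n,r["score"],r["bbox"])
E
```

```text
w 0.81 [139.2, 245.5, 220.9, 316.7]
w 0.74 [279.3, 0.6, 362.6, 84.4]
w 0.66 [407.8, 1.9, 497.1, 50.4]
s 0.84 [261.9, 339.4, 306.1, 390.7]
s 0.81 [236.8, 294.3, 276.4, 345.8]
s 0.6 [421.9, 380.1, 466.6, 443.2]
t 0.57 [338.2, 311.2, 365.4, 340.3]
t 0.53 [266.0, 202.4, 409.0, 296.6]
t 0.22 [382.9, 241.8, 410.7, 264.5]
```

View pics/u1.png

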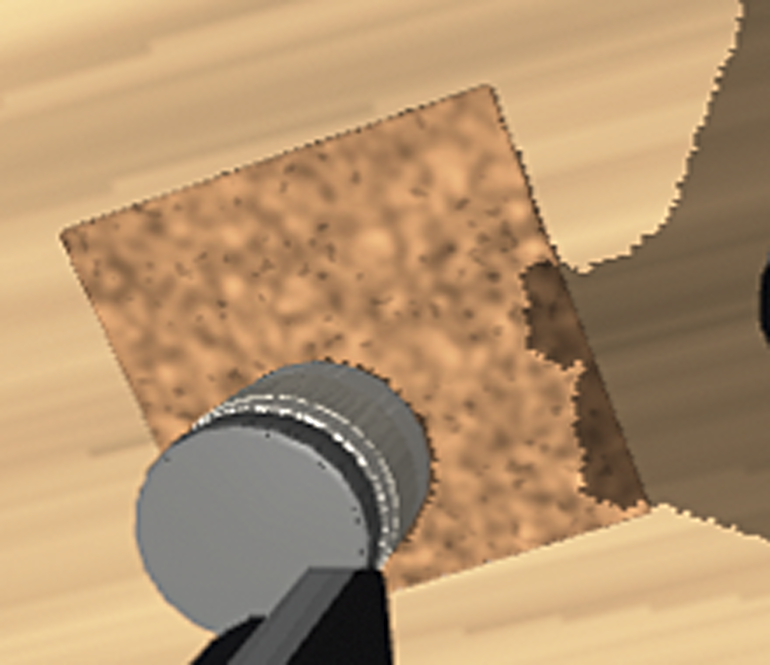

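View pics/u2.png

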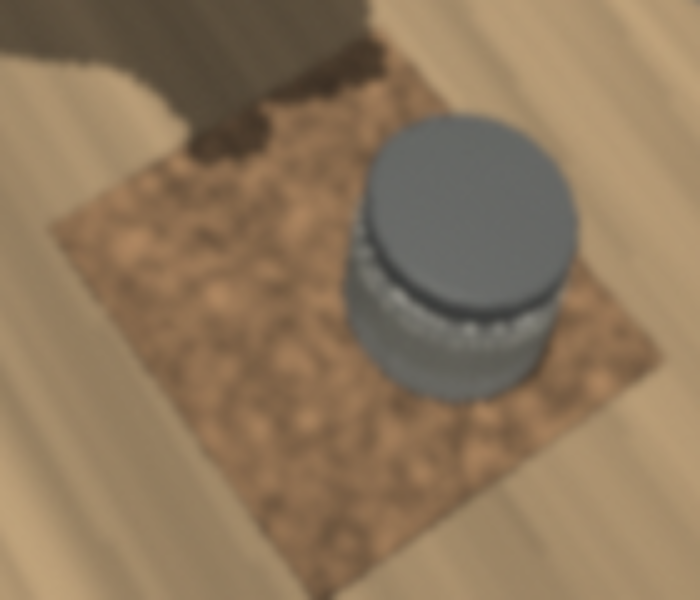

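```bash
python3 - <<'E'
from h import *
w=camera("wrist");s=camera("side")
f=lambda pt,o,k:((pt[0]+.5)/k-.5+o[0],(pt[1]+.5)/k-.5+o[1])
a=atz(w,*f((252,530),(100,140),3.5),.063);b=atz(s,*f((472,212),(350,360),5),.063);print(a,b)
th=np.arctan2(.0084,.126)  # edge dir from corners
u=np.array([np.cos(th),np.sin(th)]);v=np.array([-u[1],u[0]])
for p in(a,b):
    d=p[:2]-[.5273,-.3872];print(d@u,d@v)
goto(b[0],b[1],.3)
E
```

```text
[ 0.54847063 -0.40513375  0.063     ] [ 0.5456571  -0.40539031  0.063     ]
0.0199308056290578 -0.019302274994500424
0.017106443046937876 -0.019371113931352105
now [ 0.5187 -0.2566  0.306 ] yaw 76.09 w 0.0857 f [ 0.4  0.  -0.1] t 37.90; shift [ 0.0075 -0.1725  0.0774]
```

```bash
python3 -m crank '[[[-1,-0.05,0,-0.05,0],[-1,-0.05,0,-0.1,0],[-1,-0.05,0.05,-0.15,0],[-1,-0.05,0.15,-0.2,0],[-1,-0.05,0.2,-0.22,0],[-1,-0.05,0.25,-0.22,0],[-1,-0.05,0.3,-0.22,0],[-1,-0.05,0.35,-0.22,0],[-1,-0.05,0.4,-0.22,0],[-1,-0.05,0.45,-0.22,0],[-1,-0.05,0.5,-0.22,0],[-1,-0.05,0.55,-0.22,0],[-1,-0.05,0.6,-0.22,0],[-1,-0.05,0.65,-0.22,0],[-1,-0.05,0.65,-0.22,0],[-1,-0.05,0.65,-0.22,0],[-1,-0.05,0.65,-0.22,0]]]'
python3 - <<'E'
from h import *
t=camera("top");s=camera("side");save("v_t",t["frame"],(180,120,520,360),2.3);save("v_s",s["frame"])
E
```

```text
t: 39.32
ee_pos: [0.4731, 0.2928, 0.3457]
tool_rot: [[-0.0, 0.237, 0.972], [0.0, 0.972, -0.237], [-1.0, 0.0, -0.0]]
ft_force: [-0.8, -0.1, -0.2]
width: 0.0854
```

View pics/v_t.png

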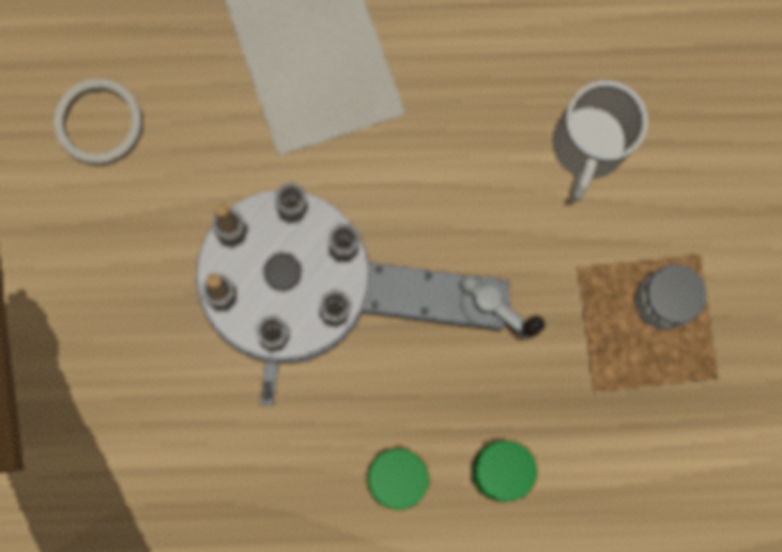

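View pics/v_s.png

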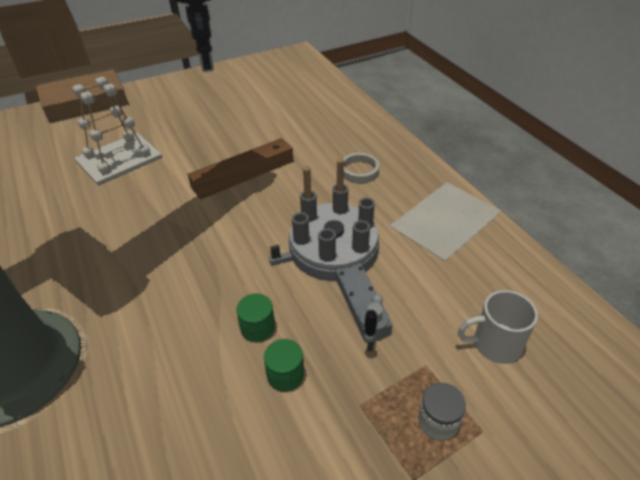

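```bash
python3 -c "
from workcell import *
print(finish_job())"
```

```text
the job is handed in; nothing more can be done
None
```

I finished the job and handed it in at about 39 s, well under the 210 s limit. I moved the white, grey-lidded jar to the middle of the mat and turned the crank to its pointer. Then I loaded both dowels from the stand (only two were there), each followed by two full clockwise turns.

**Last checks:**
- **Tubes:** both dowels stand in neighbouring tubes, the tube at the loading pointer is empty, and the stand is empty.
- **Mug and tape:** neither looked moved in the last pictures. I judged this by eye, not by measurement.
- **Crank handle:** it was over its pointer each time. Measured from the wrist pictures it was about 0.02 rad short after the first alignment. It ended about 0.03 rad (1.4 mm) past the pointer, close to the measuring error, so I left it.
- **Jar:** it was knocked about 27 mm during the last crank turns, while I was not handling it. It still stands upright with its whole base on the mat, about 16 mm from the nearest edge. The wrist and side cameras agreed to 3 mm, so I did not move it back to the centre.

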